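# Seal a well plate in the clamshell press

## Robot

A 6-joint arm with a two-finger parallel gripper is mounted at the origin on the work surface. World frame = base frame: x ahead of the robot, y to its left, z up, the work surface at z = 0. Lengths are in mm, angles in rad, forces in N, time in s.
With the tool pointing down it reaches from about 350 to 875 mm from the base axis. Payload 4.2 kg.
Tool frame: the origin (TCP) lies on the centre line of the jaws, within the pads' length; the fingertips stand 22 mm ahead of it and the grasp point (between the pads) lies 3 mm ahead of it (arm.nose_length is the distance from the TCP to the fingertips, in mm); z points along the fingers, x is the direction in which the jaws open and shut, and the axes are right-handed (so a half turn about z gives the same grasp; the last joint's range is limited). The gripper opens to 85 mm and grips with 20 to 120 N. Pads are 22 mm wide; open, the fingers measure 114 mm over their backs; the gripper's body (76 mm by 85 mm) begins 54 mm behind the grasp point. The pads swing forward as they close: fully open they stand 13 mm farther back than shut.
Start: joints at [1.486, 0.385, 0.008, 0, -1.194, -0.259], TCP at [210.634, 588.415, 253.312] pointing down, gripper open.
Joint ranges: [-3.14, 3.14], [-1.21, 2.06], [-1.07, 1.41], [-3.16, 2.05], [-2.99, -0.16], [-3.1, 3.1]. Speed limits (rad/s): [2.79, 2.79, 3.14, 3.14, 3.14, 3.14].

## Interface

Orientations are given as a unit quaternion [x, y, z, w].
In Python, from bench import telemetry, get_image, workorder, nets, arm gives the robot as it stands.
- The arm moves only by the tool apply_moves, never from a script. Its argument "steps" is a list of rows, each an object with "hand": the opening, from 0 (shut) to 1 (fully open); "xyz": the shift along the tool's x, y, z in cm, a list of three; "delta_rot": the turn, a rotation vector about the tool's x, y, z in rad, a list of three. In form: [{"hand": hand, "xyz": [x, y, z], "delta_rot": [wx, wy, wz]}, ...]. A call has 1 to 12 rows; each row is the pose to reach, as a shift and turn from the pose commanded when the call began, along the tool's axes at that moment; what a row does not reach only later rows make up. A row lasts 1/12 s, in which the tool goes at most 41.7 mm and 7.16 degrees, less where a joint would pass 70% of its speed; a pose out of reach is approached as far as the arm can. A call with a gripper value outside its range is refused whole. The fingers move at their own pace and stop on an object; the grip force is fixed at half the most. Time passes only in rows, so rows that repeat a pose let the fingers close. It gives the time, the measured TCP pose, the force and the opening at its end, in the units of the state.
- telemetry.read_state(): the state, without advancing time (a new reading comes with each control period).
- get_image(name): name is "scene" or "top" or "wrist"; returns a dict with "frame" (400x640x3 uint8, blue, green, red), "fx", "fy", "cx", "cy" (pixels), "origin" and "orientation" of the camera in the world. Camera axes: x right, y down, z forward; pixel columns grow to the right and rows downward; lengths in mm; the calibration is good to about 2 mm. A picture is of the moment at which its call begins. There is no depth.
- workorder.job_done(): hands the job in, once; it reports no verdict.
Trained networks look in a picture, given as the dict that the camera call returned (one of the last four; its "shot" number tells which), for a name from the list of things; names that differ only in an ending like _2 or _b are one class to them, and where a whole thing is asked for, a point or a joint stands for the part that bears it (a point fixed in the world has none). Each returns a list of dicts, best first, with "confidence" (0 to 1); they miss things now and then, are a little off and sometimes report something else, mostly with a low value. They report only what shows in the picture. A call takes as long as a camera call.
- nets.recognise(picture, label): "xyz" ([x, y, z] in mm, in world coordinates, good to about 4 mm: the middle of the surface that is visible of it).
- nets.outline_of(picture, label): "pixels" (400x640 bool, what is visible of it).
- nets.pinpoint(picture, label): "xyz" ([x, y, z] in mm, in world coordinates, good to about 4 mm: a listed point, or the origin of a listed thing).
The state is a dict: "clock": time; "joints": joint angles; "joint_vel": joint speeds; "joint_efforts": joint torques, N m; "position": TCP position; "ee_rot": TCP orientation; "contact_force": force on the tool from outside, world axes, zero at the start; "wrist_torque": the same for the moment, N m; "gripper_width": finger opening in mm.
Only numpy, scipy, OpenCV 4.12 (cv2) and the standard library are available. Lean on these libraries where they do the work, as an engineer would, in place of code of your own. Each camera call takes 0.05 s, during which the arm holds its last target.

## Task

Get the seal press ready and hold it shut: lower the aluminium pressure plate over the two brass dowels until it lies flush in the open press, swing the blue lid down onto it, then push the red-headed lock pin from above through the lid's hole and the hole in the base below it, all the way to its collar. The lid is sprung and rises by itself, so finish while still pressing it fully shut with the pin fully home (by the pin's head or on the lid itself): do not let go at the end. Leave everything else on the bench where it is.

Things in the scene. Friction and masses are not known exactly. Their poses are not given: they have to be found in the camera images.
- press: fixed grey base of the press, 170 mm (x, along the hinge) by 201 mm (y -96 to +105 mm); origin on the bench under the seat centre; y points to the hinge, z up. Front ledge (y -96 to -52 mm) rises to 49.5 mm and has the pin hole; two hinge blocks at the back (x +-62 to 82, y 73 to 95 mm) rise to 59 mm
- seat (a point): centre of the press's flat seat, 30 mm above the bench, on which the pressure plate must lie. Axes as press. Two brass dowels, 8 mm thick with tapered tops and 11 mm tall, stand on the seat at (+52, +30) and (-52, -30) mm in x, y
- base_hole (a point): centre of the mouth of the base's pin hole, on top of the front ledge, 49.5 mm above the bench, 70 mm in front of the seat centre (y -70 mm). An upright round hole of 13 mm through the ledge. Axes as press
- hinge (a point): middle of the lid's hinge axis, 80 mm behind the seat centre (y +80 mm), 56 mm above the bench. Axes as press; it does not turn with the lid. The lid standing open reaches up to 225 mm above the bench, so carry things over it higher than that, or come from the front
- lid (a joint): lid angle, rad: 0 fully shut (level), 1.57 upright, more when leaning back (it starts so, about 1.8 to 2.05). Stiff hinge (0.12 N m): it stays at any angle; push it over by its outer face (mass 0.22 kg). Two sprung rubber feet under it meet the plate and hold it ajar at 0.04 to 0.06 rad; 4 to 8 N down near its hole shuts it against a firm stop; released, it rises again
- lid_hole (a point): centre of the outer mouth of the lid's 13 mm pin hole, 150 mm from the hinge axis; turns with the lid, z out of its outer face. Blue lid: 12 mm thick (mid-plane through the hinge axis), 120 mm wide, from 10 to 170 mm from the axis, with a window (72 mm wide, 47 to 113 mm from the axis) that clears the plate's handle. Shut, this point is right over base_hole, 62 mm above the bench
- plate_grip (a point): grip point of the pressure plate's black handle, 32 mm above the plate's underside, over its centre. Handle: 14 mm thick (x), 30 mm long (y), from the plate's top (12 mm) to 46 mm above its underside: grip it across x. The plate starts flat on the bench; seated, this point is 32 mm above seat
- plate_hole (a point): top centre of one of the plate's two 11 mm through holes, at (+52, +30) mm in the plate's x, y; the other is at (-52, -30) mm. Loose aluminium plate 127 (x) x 85 (y) x 12 mm, 0.2 to 0.42 kg. It fits the dowels either way round (half a turn), its x along the hinge
- pin_grip (a point): grip point of the lock pin's red head, on the pin's axis, 69 mm above its tip. Pin, 85 mm in all: steel shaft 10 mm thick with tapered tip, 45 mm long up to the underside of a collar 27 mm wide and 5 mm thick; then the round red head, 22 mm thick, 35 mm tall. Starts upright in its stand, collar on the block. Fully home in the shut press this point is 86 mm above the bench
- pin_tip (a point): the tip of the lock pin (lower end of its axis); z axis along the pin towards the head. Fully home in the shut press it is 32.5 mm below base_hole
- stand: fixed grey block, 60 x 60 x 48 mm, with an upright 13 mm hole in which the lock pin starts; origin at the centre of its underside
- tipbox: bystander: blue pipette-tip box with clear lid, 85 x 120 x 63 mm; origin at the centre of its underside
- rack: bystander: low green microtube rack, 70 x 160 x 38 mm; origin at the centre of its underside
- reagent: bystander: amber reagent bottle, 60 mm wide, 110 mm tall; origin at the centre of its underside
- jar: bystander: small clear jar with white lid, 50 mm wide, 50 mm tall; origin at the centre of its underside
- mouse: bystander: black computer mouse, 100 x 60 x 30 mm; origin at the centre of its underside
- marker: bystander: white marker pen with green cap, lying, 130 x 15 x 15 mm; origin at the centre of its underside

How it is judged (in metres and radians):
On the way, in this order (a step that is already met when the one before it is completed fails the run):
1. the plate lies flush on the seat over both dowels, with the lid still open (z of plate_grip in the frame of seat between 0.028 and 0.034 m and horizontal distance between plate_grip and seat below 0.004 m and angle between plate_grip's own z axis and vertical below 0.04 rad and angle between the x axis of plate_grip and the x axis of seat, either way round below 0.06 rad and value of joint lid above 1.2 rad), for 0.2 s.
2. the lid is down on the seated plate (z of plate_grip in the frame of seat between 0.028 and 0.034 m and horizontal distance between plate_grip and seat below 0.004 m and angle between plate_grip's own z axis and vertical below 0.04 rad and angle between the x axis of plate_grip and the x axis of seat, either way round below 0.06 rad and value of joint lid below 0.12 rad), for 0.2 s.
3. the pin is through the lid's hole and in the base's hole (z of pin_tip in the frame of base_hole below -0.012 m and horizontal distance between pin_tip and base_hole below 0.004 m and angle between pin_tip's own z axis and vertical below 0.08 rad and value of joint lid below 0.12 rad), for 0.1 s.
At the end, for the whole second after the job is handed in: Plate flush on the seat (2 mm in height, 4 mm sideways), pin home (tip at least 29 mm below the base hole's mouth, upright), lid within 0.015 rad of shut and pressed by the robot with over 2 N, by the pin's collar or directly, all through the last second (z of plate_grip in the frame of seat between 0.028 and 0.034 m and horizontal distance between plate_grip and seat below 0.004 m and angle between plate_grip's own z axis and vertical below 0.04 rad and angle between the x axis of plate_grip and the x axis of seat, either way round below 0.06 rad and z of pin_tip in the frame of base_hole below -0.029 m and horizontal distance between pin_tip and base_hole below 0.004 m and angle between pin_tip's own z axis and vertical below 0.08 rad and value of joint lid below 0.015 rad and contact force between any of pin, the arm, the fingers and lid above 2 N and (contact force between any of the fingers, the arm and pin above 1 N or contact force between any of the arm, the fingers and lid above 1 N)); the arm keeps its last pose, push and grip.
It fails at once if another thing on the bench is shifted by more than 30 mm (distance of any of tipbox, rack, reagent, jar, mouse, marker from where it was at the start of the episode above 0.03 m).
It also fails if it takes over 69 s, if anything falls off the work surface, if the arm or the gripper's body presses on something with over 40 N, if the wrist force passes 120 N, or if a joint passes its speed limit or range.

## Working session

There is one attempt and no reset: what is moved stays moved. The work goes in short steps, Python scripts to look and compute and a tool call to move; the robot and the scene stay as the last step left them, time stands still between calls to the robot, and variables do not carry over. Pictures are saved under pics/ and viewed, and the job is handed in when it is done.

Besides the shell and the picture viewer there is one more tool, called after "Request:" as a command line: name --argument value ..., lists and objects as JSON in quotes. apply_moves: Moves the arm, as the interface text tells. Its arguments: {"type":"object","properties":{"steps":{"type":"array"}},"required":["steps"]}

```bash
ls; mkdir -p pics; python3 - <<'E'
from bench import telemetry, get_image, nets, arm
import cv2
print(telemetry.read_state()); print([a for a in dir(arm) if a[0]!='_'])
for n in ["scene","top"]:
    p=get_image(n); cv2.imwrite(f"pics/{n}0.png",p["frame"]); print(n,p["origin"],p["orientation"],p["fx"],p["cx"],p["cy"])
    for l in ["press","seat","base_hole","hinge","lid_hole","plate_grip","plate_hole","pin_grip","pin_tip","stand","tipbox","rack","reagent","jar","mouse","marker"]:
        r=nets.pinpoint(p,l)
        print(l,[([round(v) for v in q["xyz"]],round(q["confidence"],2)) for q in r[:3]])
E
```

```text
pics
{'clock': 0.0, 'joints': array([ 1.48558887e+00,  3.85560524e-01,  6.61344615e-03, -4.73175475e-04,
       -1.19398317e+00, -2.58586817e-01]), 'joint_vel': array([-0.00104317,  0.00093538,  0.00211214,  0.00115512, -0.0002701 ,
        0.00021661]), 'joint_efforts': array([-9.32030853e-04, -3.92293274e+01,  1.88401830e+01,  4.18621972e+00,
       -4.64216253e-03, -1.78407475e-06]), 'position': array([210.47738405, 587.92618334, 252.21811396]), 'ee_rot': array([-5.75661837e-01,  8.17687143e-01, -6.75500602e-04, -8.54669717e-04]), 'contact_force': array([-0.06031096, -0.20092991,  0.36037332]), 'wrist_torque': array([ 0.05233388, -0.00626132,  0.00706426]), 'gripper_width': 85.1774151845214}
['IKError', 'nose_length']
scene [1174.35205231   82.7798651   794.95367665] [ 0.59386969  0.73147313 -0.25454341 -0.21788417] 364.6962141021095 318.91654960334074 194.29519006884493
press [([555, -13, -2], 0.77)]
seat [([553, -13, 31], 0.96)]
base_hole [([533, -78, 47], 0.74), ([512, -314, 34], 0.35)]
hinge [([580, 60, 58], 0.57)]
lid_hole [([599, 122, 198], 0.72)]
plate_grip [([511, -314, 34
[... 414 characters left out ...]
4.32316097] [-0.66952171  0.73399687 -0.08382572  0.07721739] 499.90545746986686 328.5414144860685 209.34550792312515
press [([558, -12, 0], 0.8)]
seat [([554, -13, 31], 0.71)]
base_hole [([532, -74, 46], 0.56)]
hinge [([578, 66, 53], 0.79)]
lid_hole [([598, 117, 196], 0.59)]
plate_grip [([508, -313, 31], 0.94)]
plate_hole [([546, -263, 11], 0.92)]
pin_grip [([474, 334, 75], 0.64)]
pin_tip [([556, -10, 0], 0.58)]
stand [([671, 261, -1], 0.73), ([529, -74, 47], 0.43)]
tipbox [([663, -269, 3], 0.72)]
rack [([754, -4, 1], 0.77)]
reagent [([670, 396, -1], 0.72)]
jar [([669, 260, 0], 0.84), ([670, 399, -2], 0.17)]
mouse [([628, -474, 1], 0.87)]
marker [([410, -195, 1], 0.88), ([751, -6, 3], 0.6)]
```

View pics/top0.png

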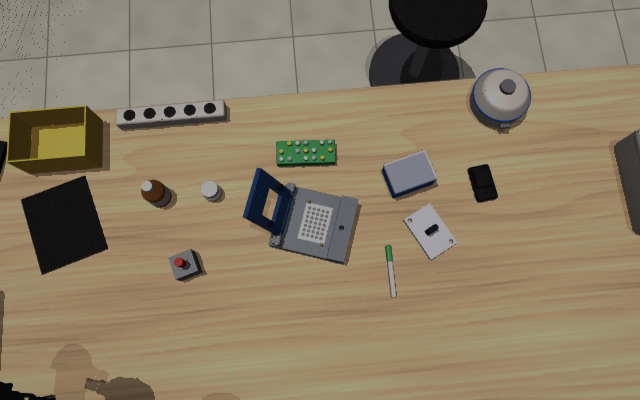

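View pics/scene0.png

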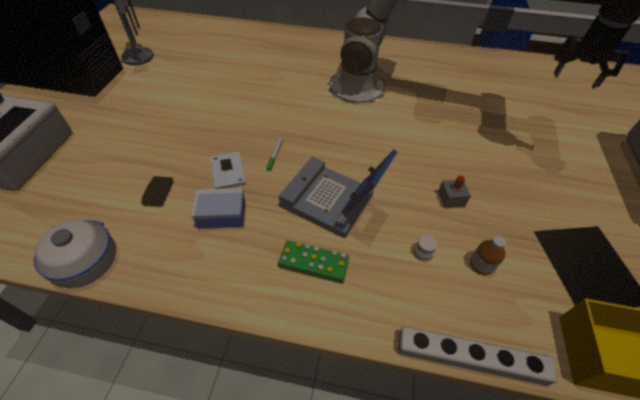

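```bash
cat > h.py <<'E'
import json,os,numpy as np,cv2
from scipy.spatial.transform import Rotation as R
from bench import telemetry,get_image,nets,arm
F='cmd.json'
def load():
    d=json.load(open(F)); return np.array(d['p']),R.from_quat(d['q'])
def save(p,r): json.dump(dict(p=list(map(float,p)),q=list(map(float,r.as_quat()))),open(F,'w'))
def down(yaw): # deg, tool x yaw, tool z down
    y=np.radians(yaw); x=np.array([np.cos(y),np.sin(y),0]); z=np.array([0,0,-1.]); return R.from_matrix(np.c_[x,np.cross(z,x),z])
def plan(p,r=None,commit=True,c=None):
    """delta from commanded pose to p,r; commits rounded"""
    p0,r0=c or load(); r=r0 if r is None else r
    d=np.round(r0.inv().apply(np.array(p)-p0)/10,2); w=np.round((r0.inv()*r).as_rotvec(),3)
    print('xyz',d.tolist(),'rot',w.tolist(),'rows',np.linalg.norm(d)*10/41.7,np.degrees(np.linalg.norm(w))/7.16)
    if commit: save(p0+r0.apply(d*10),r0*R.from_rotvec(w))
def st():
    s=telemetry.read_state(); p,r=load()
    print('t',round(s['clock'],2),'pos',s['position'].round(1),'cmd',p.round(1),'roterr',(r.inv()*R.from_quat(s['ee_rot'])).as_rotvec().round(4),'F',s['contact_force'].round(1),'w',round(s['gripper_width'],1),'j',s['joints'].round(2)); return s
def shot(n,f,scale=1):
    p=get_image(n); cv2.imwrite('pics/'+f+'.png',p['frame']); return p
def proj(p,X):
    c=R.from_quat(p['orientation']).inv().apply(np.atleast_2d(X)-p['origin']); return np.c_[p['fx']*c[:,0]/c[:,2]+p['cx'],p['fy']*c[:,1]/c[:,2]+p['cy']]
def ray(p,uv,z):
    uv=np.atleast_2d(uv).astype(float); d=np.c_[(uv[:,0]-p['cx'])/p['fx'],(uv[:,1]-p['cy'])/p['fy'],np.ones(len(uv))]
    d=R.from_quat(p['orientation']).apply(d); o=np.array(p['origin']); return o+d*((z-o[2])/d[:,2])[:,None]
def pp(p,l):
    r=nets.pinpoint(p,l); print(l,[(q['xyz'] if not hasattr(q['xyz'],'round') else q['xyz'].round(1).tolist(),round(q['confidence'],2)) for q in r[:3]]); return r
E
python3 - <<'E'
from h import *
a=np.array([-5.75661837e-01,8.17687143e-01,0,0]); y=2*np.degrees(np.arctan2(a[1],a[0])); print(y)
save([210.634,588.415,253.312],down(y))
st(); plan([500,-300,230],down(-154))
E
```

```text
250.29203628280516
t 1.7 pos [210.6 588.4 253.3] cmd [210.6 588.4 253.3] roterr [-0.      0.     -0.0002] F [-1.  -0.8  0.3] w 85.6 j [ 1.49  0.38  0.01 -0.   -1.19 -0.26]
xyz [73.88, -57.2, 2.33] rot [0.0, 0.0, 0.773] rows 22.413434393287655 6.18570357033696
```

Request:
apply_moves --steps '[{"hand": 1, "xyz": [73.88, -57.2, 2.33], "delta_rot": [0, 0, 0.773]}, {"hand": 1, "xyz": [73.88, -57.2, 2.33], "delta_rot": [0, 0, 0.773]}, {"hand": 1, "xyz": [73.88, -57.2, 2.33], "delta_rot": [0, 0, 0.773]}, {"hand": 1, "xyz": [73.88, -57.2, 2.33], "delta_rot": [0, 0, 0.773]}, {"hand": 1, "xyz": [73.88, -57.2, 2.33], "delta_rot": [0, 0, 0.773]}, {"hand": 1, "xyz": [73.88, -57.2, 2.33], "delta_rot": [0, 0, 0.773]}, {"hand": 1, "xyz": [73.88, -57.2, 2.33], "delta_rot": [0, 0, 0.773]}, {"hand": 1, "xyz": [73.88, -57.2, 2.33], "delta_rot": [0, 0, 0.773]}, {"hand": 1, "xyz": [73.88, -57.2, 2.33], "delta_rot": [0, 0, 0.773]}, {"hand": 1, "xyz": [73.88, -57.2, 2.33], "delta_rot": [0, 0, 0.773]}, {"hand": 1, "xyz": [73.88, -57.2, 2.33], "delta_rot": [0, 0, 0.773]}, {"hand": 1, "xyz": [73.88, -57.2, 2.33], "delta_rot": [0, 0, 0.773]}]'

```text
clock: 2.7
position: [365.6, 111.3, 241.4]
ee_rot: [-0.226, 0.974, 0.0, 0.001]
contact_force: [1.2, 0.1, 0.2]
gripper_width: 85.4
```

```bash
python3 - <<'E'
from h import *
p=shot('wrist','w1'); print(p['origin'],p['fx'])
s=st(); save(s['position'],R.from_quat(s['ee_rot'])); plan([500,-300,230],down(-154))
E
```

```text
[396.89837658  45.95155779 362.18938826] 335.9873738203655
t 2.75 pos [365.9 105.7 240.8] cmd [ 500. -300.  230.] roterr [0.0012 0.0017 0.0067] F [ 0.  -2.5 -0.7] w 85.4 j [ 0.71 -0.04 -0.55  0.   -1.06 -0.27]
xyz [5.45, -42.38, 1.14] rot [-0.001, -0.002, -0.007] rows 10.250407298980083 0.05880394869639457
```

View pics/w1.png

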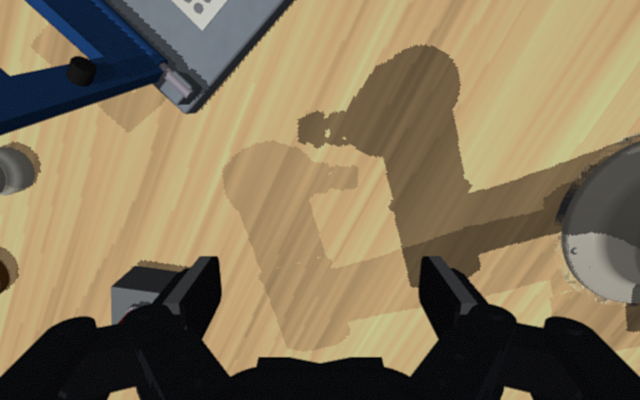

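```bash
python3 - <<'E'
from h import *
s=telemetry.read_state(); save(s['position'],R.from_quat(s['ee_rot'])); plan([488,-265,210],down(-154))
E
```

```text
xyz [5.01, -38.7, 3.14] rot [-0.001, -0.002, -0.007] rows 9.388266242593758 0.05880394869639457
```

Request:
apply_moves --steps '[{"hand": 1, "xyz": [5.01, -38.7, 3.14], "delta_rot": [0, 0, 0]}, {"hand": 1, "xyz": [5.01, -38.7, 3.14], "delta_rot": [0, 0, 0]}, {"hand": 1, "xyz": [5.01, -38.7, 3.14], "delta_rot": [0, 0, 0]}, {"hand": 1, "xyz": [5.01, -38.7, 3.14], "delta_rot": [0, 0, 0]}, {"hand": 1, "xyz": [5.01, -38.7, 3.14], "delta_rot": [0, 0, 0]}, {"hand": 1, "xyz": [5.01, -38.7, 3.14], "delta_rot": [0, 0, 0]}, {"hand": 1, "xyz": [5.01, -38.7, 3.14], "delta_rot": [0, 0, 0]}, {"hand": 1, "xyz": [5.01, -38.7, 3.14], "delta_rot": [0, 0, 0]}, {"hand": 1, "xyz": [5.01, -38.7, 3.14], "delta_rot": [0, 0, 0]}, {"hand": 1, "xyz": [5.01, -38.7, 3.14], "delta_rot": [0, 0, 0]}, {"hand": 1, "xyz": [5.01, -38.7, 3.14], "delta_rot": [0, 0, 0]}, {"hand": 1, "xyz": [5.01, -38.7, 3.14], "delta_rot": [0, 0, 0]}]'

```text
clock: 3.75
position: [489.9, -257.2, 208.7]
ee_rot: [-0.224, 0.975, 0.0, -0.001]
contact_force: [-0.5, -0.3, -0.4]
gripper_width: 85.8
```

```bash
python3 - <<'E'
from h import *
p=shot('wrist','w2'); s=st(); save(s['position'],R.from_quat(s['ee_rot']))
for l in ['plate_grip','plate_hole']: pp(p,l)
r=nets.outline_of(p,'plate_grip'); m=r[0]['pixels']; print(r[0]['confidence'],m.sum(),cv2.minAreaRect(np.argwhere(m)[:,::-1].astype(np.float32)))
np.save('m.npy',m); import pickle; pickle.dump(p,open('w2.pkl','wb'))
f=p['frame'].copy(); f[m]=f[m]//2+np.array([0,0,120],np.uint8); cv2.imwrite('pics/w2m.png',f)
E
```

```text
t 3.8 pos [ 489.8 -256.4  209.2] cmd [ 488. -265.  210.] roterr [-0.001   0.0008  0.0008] F [-1.4  0.3  0.5] w 85.2 j [-0.19  0.3  -0.24 -0.   -1.04  0.64]
plate_grip [([510.1, -310.5, 33.2], 0.62)]
plate_hole [([545.8, -263.2, 12.2], 0.73)]
0.79 13138 ((326.39990234375, 114.39412689208984), (96.00115966796875, 143.07054138183594), 88.87670135498047)
```

View pics/w2m.png

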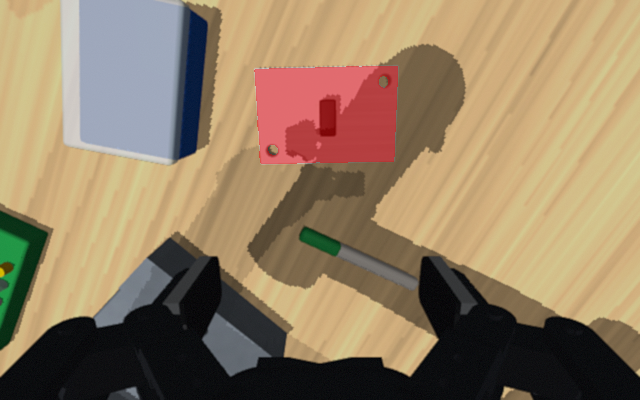

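View pics/w2.png

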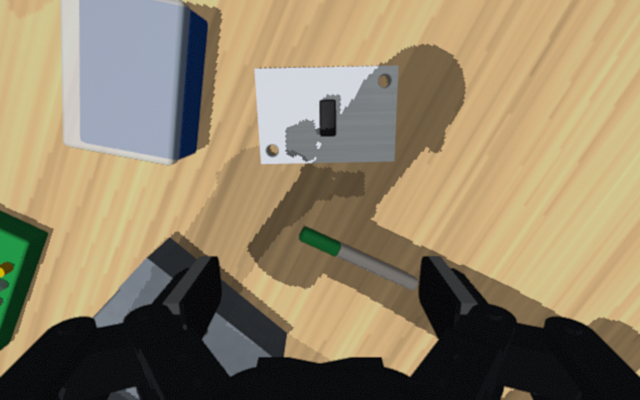

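```bash
python3 - <<'E'
from h import *
import pickle; p=pickle.load(open('w2.pkl','rb'))
h=ray(p,[[384,81.5],[272.5,150]],12); print(h.round(1),h.mean(0),np.linalg.norm(h[0]-h[1]))
c=ray(p,[[255,68.5],[398.5,66],[395.5,162],[261,165]],12); print(c.round(1),c.mean(0))
print(np.linalg.norm(c-np.roll(c,1,0),axis=1)); d=c[1]-c[0]; print('yaw',np.degrees(np.arctan2(d[1],d[0])), [np.degrees(np.arctan2(*(e[1::-1]))) for e in [c[2]-c[3],c[3]-c[0],c[2]-c[1]]])
d=h[1]-h[0]; print(np.degrees(np.arctan2(d[1],d[0]))-30)
g=ray(p,[[328,101]],46); print('handle top',g)
E
```

```text
[[ 477.3 -363.3   12. ]
 [ 542.3 -263.9   12. ]] [ 509.76831875 -313.6344858    12.        ] 118.76617477654814
[[ 585.  -323.    12. ]
 [ 472.  -380.2   12. ]
 [ 432.3 -304.7   12. ]
 [ 546.4 -246.    12. ]] [ 508.92558314 -313.49246444   12.        ]
[ 86.16338554 126.61543585  85.37750337 128.34401068]
yaw -153.14874281982864 [np.float64(-152.79315737841404), np.float64(116.62686742640531), np.float64(117.78320999279653)]
26.830592379225394
handle top [[ 515.52601206 -326.12444202   46.        ]]
```

```bash
python3 - <<'E'
from h import *
s=st(); save(s['position'],R.from_quat(s['ee_rot'])); plan([509.5,-313.5,120],down(-153.0),commit=False); plan([509.5,-313.5,39],down(-153.0))
E
```

```text
t 3.95 pos [ 490.1 -255.4  210. ] cmd [ 489.8 -256.4  209.2] roterr [ 0.0011 -0.0011 -0.0024] F [ 0.7 -0.8 -0.1] w 85.6 j [-0.19  0.3  -0.24 -0.   -1.04  0.64]
xyz [0.82, -6.07, 9.0] rot [-0.0, 0.001, -0.016] rows 2.6106870779031217 0.12828508661975602
xyz [0.82, -6.07, 17.1] rot [-0.0, 0.001, -0.016] rows 4.35585156180408 0.12828508661975602
```

Request:
apply_moves --steps '[{"hand": 1, "xyz": [0.8, -6.1, 9.0], "delta_rot": [0, 0, -0.016]}, {"hand": 1, "xyz": [0.8, -6.1, 9.0], "delta_rot": [0, 0, -0.016]}, {"hand": 1, "xyz": [0.8, -6.1, 9.0], "delta_rot": [0, 0, -0.016]}, {"hand": 1, "xyz": [0.8, -6.1, 9.0], "delta_rot": [0, 0, -0.016]}, {"hand": 1, "xyz": [0.8, -6.1, 9.0], "delta_rot": [0, 0, -0.016]}, {"hand": 0.7, "xyz": [0.8, -6.1, 9.0], "delta_rot": [0, 0, -0.016]}]'

```text
clock: 4.45
position: [510.5, -314.2, 120.9]
ee_rot: [-0.234, 0.972, -0.001, 0.001]
contact_force: [0.2, -0.2, -0.3]
gripper_width: 75.7
```

```bash
python3 - <<'E'
from h import *
P=[]
p=shot('wrist','w3');P.append(telemetry.read_state()['position'])
P.append(telemetry.read_state()['position'])
p=get_image('wrist');P.append(telemetry.read_state()['position'])
p=get_image('wrist');P.append(telemetry.read_state()['position'])
print(np.array(P).round(2)); s=st(); 
m=np.mean(P[1:],0); save(m,R.from_quat(s['ee_rot'])); plan([509.5,-313.5,39],down(-153.0))
E
```

```text
[[ 510.72 -314.21  121.46]
 [ 510.72 -314.21  121.46]
 [ 510.75 -314.24  121.69]
 [ 510.65 -314.28  121.59]]
t 4.6 pos [ 510.6 -314.3  121.6] cmd [ 509.5 -313.5   39. ] roterr [ 0.0023 -0.003   0.0002] F [-0.9  0.4  0. ] w 60.0 j [-0.28  0.46 -0.23  0.   -0.88  0.75]
xyz [0.09, 0.14, 8.26] rot [-0.003, 0.003, 0.0] rows 1.9812174065453942 0.033950475609276345
```

View pics/w3.png

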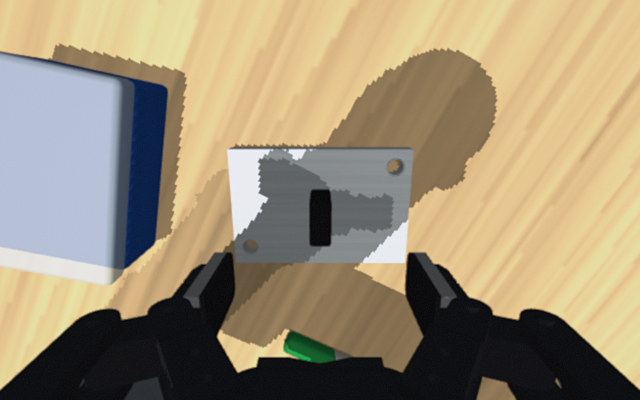

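Request:
apply_moves --steps '[{"hand": 0.6, "xyz": [0.1, 0.1, 3.5], "delta_rot": [0, 0, 0]}, {"hand": 0.5, "xyz": [0.1, 0.1, 7], "delta_rot": [0, 0, 0]}, {"hand": 0.5, "xyz": [0.1, 0.1, 8.25], "delta_rot": [0, 0, 0]}, {"hand": 0, "xyz": [0.1, 0.1, 8.25], "delta_rot": [0, 0, 0]}, {"hand": 0, "xyz": [0.1, 0.1, 8.25], "delta_rot": [0, 0, 0]}, {"hand": 0, "xyz": [0.1, 0.1, 8.25], "delta_rot": [0, 0, 0]}, {"hand": 0, "xyz": [0.1, 0.1, 8.25], "delta_rot": [0, 0, 0]}, {"hand": 0, "xyz": [0.1, 0.1, 8.25], "delta_rot": [0, 0, 0]}, {"hand": 0, "xyz": [0.1, 0.1, 8.25], "delta_rot": [0, 0, 0]}]'

```text
clock: 5.35
position: [509.5, -314.6, 38.7]
ee_rot: [-0.233, 0.972, -0.001, 0.001]
contact_force: [-0.1, 1.7, 4.4]
gripper_width: 13.1
```

```bash
python3 - <<'E'
from h import *
p=shot('wrist','w4');s=st()
E
```

```text
t 5.4 pos [ 509.5 -314.7   38.7] cmd [ 509.5 -313.5   39. ] roterr [ 0.0027 -0.0026  0.0011] F [0.9 2.4 6.1] w 12.8 j [-0.28  0.57 -0.3   0.   -0.7   0.75]
```

View pics/w4.png

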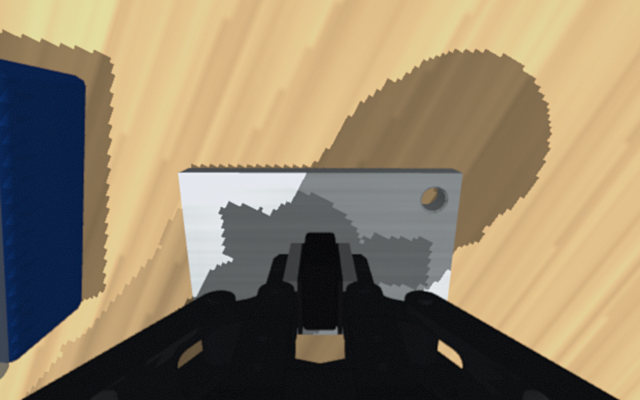

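```bash
python3 - <<'E'
from h import *
s=st(); save(s['position'],down(-153.0)); plan([530,-230,335],down(175),commit=False);plan([575,50,335],down(161.3))
E
```

```text
t 5.4 pos [ 509.5 -314.7   38.7] cmd [ 509.5 -313.5   39. ] roterr [ 0.0027 -0.0026  0.0011] F [0.9 2.4 6.1] w 12.8 j [-0.28  0.57 -0.3   0.   -0.7   0.75]
xyz [-5.67, 6.61, -29.63] rot [0.0, 0.0, 0.559] rows 7.406065908195909 4.473231948018578
xyz [-22.39, 29.52, -29.63] rot [0.0, 0.0, 0.798] rows 11.376816754628532 6.385758666402192
```

Request:
apply_moves --steps '[{"hand": 0, "xyz": [0, 0, -3], "delta_rot": [0, 0, 0]}, {"hand": 0, "xyz": [-1, 1, -7], "delta_rot": [0, 0, 0.1]}, {"hand": 0, "xyz": [-5.7, 6.6, -29.6], "delta_rot": [0, 0, 0.56]}, {"hand": 0, "xyz": [-5.7, 6.6, -29.6], "delta_rot": [0, 0, 0.56]}, {"hand": 0, "xyz": [-5.7, 6.6, -29.6], "delta_rot": [0, 0, 0.56]}, {"hand": 0, "xyz": [-5.7, 6.6, -29.6], "delta_rot": [0, 0, 0.56]}, {"hand": 0, "xyz": [-5.7, 6.6, -29.6], "delta_rot": [0, 0, 0.56]}, {"hand": 0, "xyz": [-5.7, 6.6, -29.6], "delta_rot": [0, 0, 0.56]}, {"hand": 0, "xyz": [-22.4, 29.5, -29.6], "delta_rot": [0, 0, 0.798]}, {"hand": 0, "xyz": [-22.4, 29.5, -29.6], "delta_rot": [0, 0, 0.798]}, {"hand": 0, "xyz": [-22.4, 29.5, -29.6], "delta_rot": [0, 0, 0.798]}, {"hand": 0, "xyz": [-22.4, 29.5, -29.6], "delta_rot": [0, 0, 0.798]}]'

```text
clock: 6.4
position: [554.1, -70.8, 332.5]
ee_rot: [0.164, 0.986, 0.0, -0.001]
contact_force: [1.9, 0.5, -3.3]
gripper_width: 12.9
```

```bash
python3 - <<'E'
from h import *
get_image('wrist');p=shot('wrist','w5');s=st(); save(s['position'],R.from_quat(s['ee_rot']));plan([575,50,335],down(161.3))
E
```

```text
t 6.5 pos [555.1 -67.3 332.1] cmd [575.  50. 335.] roterr [-0.0015  0.0014 -0.0049] F [ 0.1 -1.5 -2.4] w 13.2 j [ 0.17  0.23 -0.02 -0.   -1.32 -0.49]
xyz [1.82, 11.76, -0.27] rot [0.002, -0.001, 0.005] rows 2.8544514702888852 0.04382987554351613
```

View pics/w5.png

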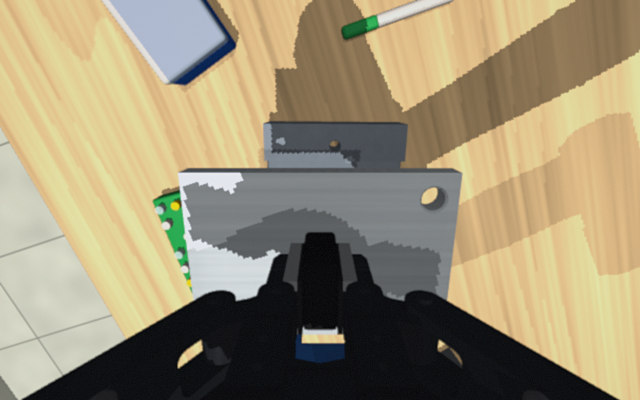

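Request:
apply_moves --steps '[{"hand": 0, "xyz": [1.8, 11.8, -0.3], "delta_rot": [0, 0, 0]}, {"hand": 0, "xyz": [1.8, 11.8, -0.3], "delta_rot": [0, 0, 0]}, {"hand": 0, "xyz": [1.8, 11.8, -0.3], "delta_rot": [0, 0, 0]}, {"hand": 0, "xyz": [1.8, 11.8, -0.3], "delta_rot": [0, 0, 0]}, {"hand": 0, "xyz": [1.8, 11.8, -0.3], "delta_rot": [0, 0, 0]}]'

```text
clock: 6.92
position: [575.6, 46.7, 334.9]
ee_rot: [0.162, 0.987, -0.0, -0.001]
contact_force: [-0.3, -0.8, -3.1]
gripper_width: 13.3
```

```bash
python3 - <<'E'
from h import *
get_image('wrist');p=shot('wrist','w6');s=st(); save(s['position'],R.from_quat(s['ee_rot']))
import pickle; pickle.dump(p,open('w6.pkl','wb'))
for l in ['seat','base_hole','press','hinge']: pp(p,l)
E
```

```text
t 7.02 pos [575.4  44.8 335.3] cmd [575.  50. 335.] roterr [0.0004 0.0009 0.0014] F [-0.  -0.7 -2.8] w 13.1 j [ 0.36  0.26  0.03 -0.   -1.34 -0.69]
seat [([551.2, -6.3, 24.6], 0.89)]
base_hole [([532.0, -80.3, 45.8], 0.95)]
press [([554.5, -12.8, -2.4], 0.8)]
hinge [([578.8, 68.3, 57.3], 0.92)]
```

View pics/w6.png

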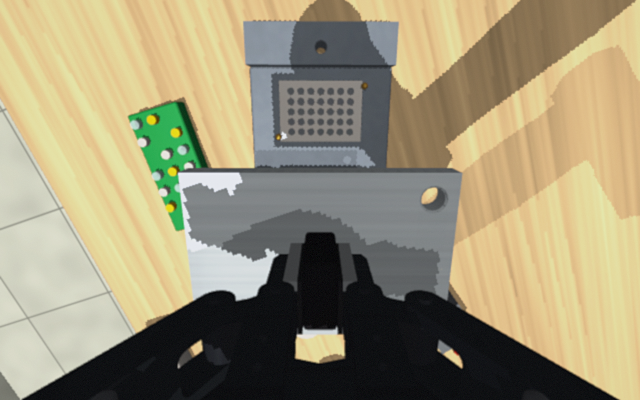

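```bash
python3 - <<'E'
import cv2
f=cv2.imread('pics/w6.png')
cv2.imwrite('pics/w6z.png',cv2.resize(f[10:170,230:410],None,fx=4.4,fy=3.75*0+3.7,interpolation=cv2.INTER_CUBIC))
E
```

```text
(no output)
```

View pics/w6z.png

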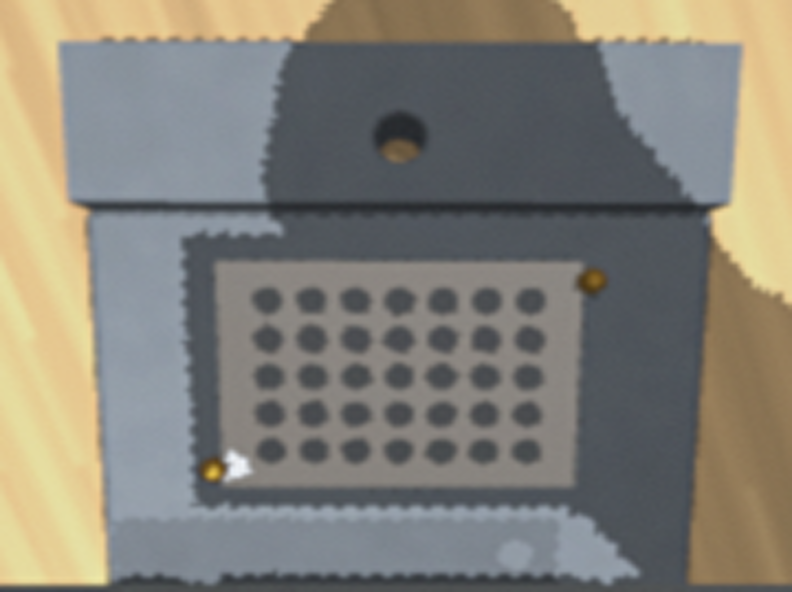

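```bash
cat > fit.py <<'E'
from h import *
from scipy.optimize import least_squares
import pickle; p=pickle.load(open('w6.pkl','rb'))
Z=lambda u,v:(230+u/4.4,10+v/3.7)
L=[(52,30,39.5,*Z(212,470)),(-52,-30,39.5,*Z(593,281)),(0,-70,49.5,*Z(400,137)),(85,-96,49.5,*Z(59,42)),(-85,-96,49.5,*Z(742,42)),(85,-52,49.5,*Z(72,203)),(-85,-52,49.5,*Z(730,203)),(0,0,30,*Z(398.7,376))]
L=np.array(L)
def W(q,X):
    c,s=np.cos(q[2]),np.sin(q[2]); return np.c_[q[0]+c*X[:,0]-s*X[:,1],q[1]+s*X[:,0]+c*X[:,1],X[:,2]+(q[3] if len(q)>3 else 0)]
f=lambda q:(proj(p,W(q,L[:,:3]))-L[:,3:]).ravel()
for q0 in ([554,-13,-.326],[554,-13,-.326,0]):
    r=least_squares(f,q0,loss='soft_l1'); print(r.x,np.degrees(r.x[2])); print(f(r.x).reshape(-1,2).round(1).tolist())
print(W(r.x,np.array([[0,-70,49.5]])))
E
python3 fit.py
```

```text
[ 5.54838378e+02 -1.19048394e+01 -3.27699507e-01] -18.775798700888394
[[0.0, 0.3], [0.3, -0.2], [0.0, 0.3], [-0.4, -0.1], [0.2, 0.1], [-0.9, -0.3], [0.3, -0.1], [0.1, 0.2]]
[ 5.54747253e+02 -1.20767765e+01 -3.27740040e-01 -1.81142430e+00] -18.778121043598336
[[0.2, 0.0], [0.1, -0.3], [0.0, 0.3], [0.0, 0.1], [-0.1, 0.3], [-0.5, -0.3], [0.0, -0.1], [0.1, 0.0]]
[[532.21395978 -78.35083411  47.6885757 ]]
```

```bash
python3 - <<'E'
from h import *
import pickle; p=pickle.load(open('w6.pkl','rb'))
f=p['frame']; cv2.imwrite('pics/w6y.png',cv2.resize(f[155:225,170:480],None,fx=2.55,fy=2.55*2,interpolation=cv2.INTER_CUBIC))
s=telemetry.read_state(); r=R.from_quat(s['ee_rot']); T=s['position']; print(T, r.apply([1,0,0]), r.apply([0,0,1]))
print((r.inv()*R.from_quat(p['orientation'])).as_matrix().round(3), r.inv().apply(p['origin']-T))
h=ray(p,[[433,198.5],[179,169],[462,169.5]],T[2]-26.7); print(r.inv().apply(h-T).round(2))
E
```

```text
[575.68399751  44.04842691 335.97546347] [-9.46109457e-01  3.23847000e-01  1.30097567e-04] [-1.36907270e-04  1.75484989e-06 -9.99999991e-01]
[[ 1.     0.003  0.002]
 [-0.003  0.96   0.28 ]
 [-0.001 -0.28   0.96 ]] [  -0.23664516  -70.91023733 -120.02410201]
[[ 51.56 -29.12  26.71]
 [-62.25 -42.36  26.69]
 [ 63.11 -42.53  26.71]]
```

View pics/w6y.png

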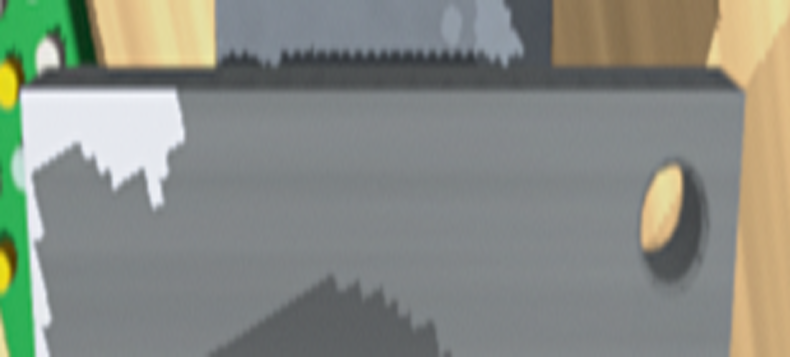

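```bash
python3 - <<'E'
from h import *
import pickle; p=pickle.load(open('w6.pkl','rb'))
s=telemetry.read_state(); r=R.from_quat(s['ee_rot']); T=s['position']
h=ray(p,[[433.9,198.5],[178.6,172.3],[461,172.8]],T[2]-26.7); print(r.inv().apply(h-T).round(2))
E
```

```text
[[ 51.97 -29.12  26.71]
 [-62.59 -40.87  26.69]
 [ 62.85 -41.04  26.71]]
```

```bash
python3 - <<'E'
from h import *
s=st(); save(s['position'],R.from_quat(s['ee_rot'])); plan([554.5,-13,300],down(161.22),commit=False);plan([554.5,-13,120],down(161.22))
E
```

```text
t 7.22 pos [575.7  44.  336. ] cmd [575.4  44.8 335.3] roterr [-0.0009 -0.0012  0.0015] F [-0.9 -0.  -2.8] w 13.0 j [ 0.36  0.26  0.03 -0.   -1.34 -0.69]
xyz [0.16, -6.08, 3.6] rot [-0.0, -0.0, -0.002] rows 1.6948855837739882 0.016004407685218526
xyz [0.15, -6.08, 21.6] rot [-0.0, -0.0, -0.002] rows 5.381269850371215 0.016004407685218526
```

Request:
apply_moves --steps '[{"hand": 0, "xyz": [0.15, -6.1, 3], "delta_rot": [0, 0, 0]}, {"hand": 0, "xyz": [0.15, -6.1, 3], "delta_rot": [0, 0, 0]}, {"hand": 0, "xyz": [0.15, -6.1, 6.5], "delta_rot": [0, 0, 0]}, {"hand": 0, "xyz": [0.15, -6.1, 10], "delta_rot": [0, 0, 0]}, {"hand": 0, "xyz": [0.15, -6.1, 14], "delta_rot": [0, 0, 0]}, {"hand": 0, "xyz": [0.15, -6.1, 18], "delta_rot": [0, 0, 0]}, {"hand": 0, "xyz": [0.15, -6.1, 21.6], "delta_rot": [0, 0, 0]}, {"hand": 0, "xyz": [0.15, -6.1, 21.6], "delta_rot": [0, 0, 0]}, {"hand": 0, "xyz": [0.15, -6.1, 21.6], "delta_rot": [0, 0, 0]}]'

```text
clock: 7.97
position: [554.2, -13.0, 119.1]
ee_rot: [0.164, 0.987, -0.001, -0.002]
contact_force: [1.4, -0.8, -2.5]
gripper_width: 13.0
```

```bash
python3 - <<'E'
from h import *
get_image('wrist');p=shot('wrist','w7');s=st(); P=[s['position']]
for i in range(2): get_image('wrist'); P.append(telemetry.read_state()['position'])
T=np.mean(P,0);print(T); save(T,R.from_quat(telemetry.read_state()['ee_rot'])); plan([554.5,-13,67.5],down(161.22))
f=p['frame']; cv2.imwrite('pics/w7y.png',cv2.resize(f[60:260,170:480],None,fx=2.55,fy=2.55,interpolation=cv2.INTER_CUBIC))
E
```

```text
t 8.07 pos [557.  -12.1 122.7] cmd [554.5 -13.  120. ] roterr [-0.002  -0.005  -0.0002] F [ 0.3  0.8 -1. ] w 13.3 j [ 0.27  0.4  -0.34  0.   -0.83 -0.6 ]
[557.02294421 -11.92234383 122.95594237]
xyz [0.23, -0.2, 5.54] rot [0.003, 0.006, 0.0] rows 1.3305463168832434 0.053680415285653024
```

View pics/w7.png

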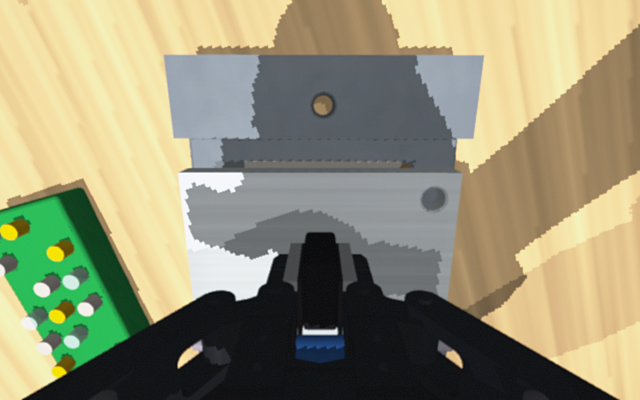

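```bash
python3 - <<'E'
from h import *
for i in range(4):
    p=get_image('wrist'); s=telemetry.read_state(); print(s['clock'],s['position'].round(2),p['origin'].round(2),s['joints'].round(4),s['contact_force'].round(1), R.from_quat(s['ee_rot']).as_matrix()[:,2].round(4))
q=[554.84,-11.9,-.3277]; c,sn=np.cos(q[2]),np.sin(q[2])
X=np.array([(0,-70,49.5),(85,-96,49.5),(-85,-96,49.5),(85,-52,49.5),(-85,-52,49.5)])
print(proj(p,np.c_[q[0]+c*X[:,0]-sn*X[:,1],q[1]+sn*X[:,0]+c*X[:,1],X[:,2]]).round(1))
E
```

```text
8.2167 [556.5  -11.73 122.78] [533.38 -80.57 243.69] [ 2.703e-01  3.977e-01 -3.378e-01  5.000e-04 -8.297e-01 -5.984e-01] [-1.4  0.4 -1.9] [ 0.0055  0.0011 -1.    ]
8.2667 [556.14 -11.74 122.38] [533.08 -80.54 243.41] [ 2.704e-01  3.980e-01 -3.384e-01  3.000e-04 -8.296e-01 -5.984e-01] [ 0.5 -0.4 -2.9] [ 0.0047  0.0011 -1.    ]
8.3167 [555.79 -11.77 121.91] [532.79 -80.54 243.02] [ 2.705e-01  3.985e-01 -3.391e-01  2.000e-04 -8.294e-01 -5.985e-01] [ 0.6  0.6 -2.8] [ 3.7e-03  9.0e-04 -1.0e+00]
8.3667 [555.49 -11.82 121.5 ] [532.55 -80.55 242.6 ] [ 2.705e-01  3.989e-01 -3.397e-01  1.000e-04 -8.293e-01 -5.985e-01] [-0.6  0.5 -3.2] [ 2.9e-03  7.0e-04 -1.0e+00]
[[322.8 105.3]
 [163.2  54.4]
 [483.2  54.4]
 [173.3 138.1]
 [472.5 138.3]]
```

View pics/w7y.png

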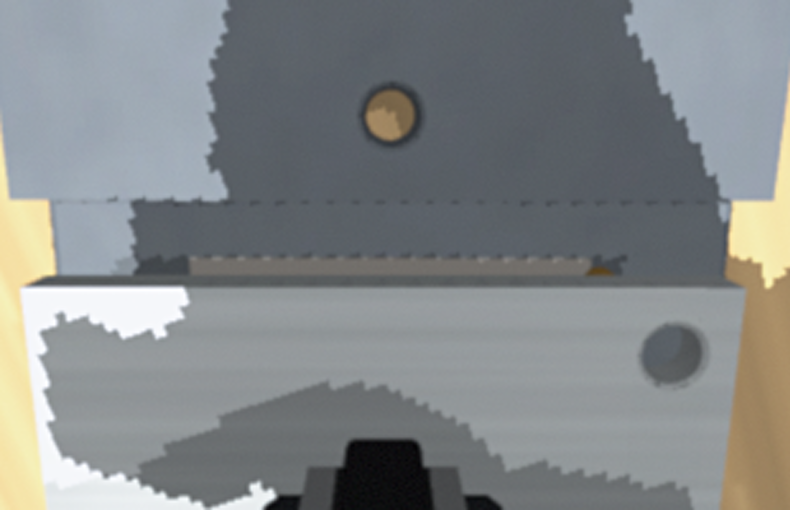

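Request:
apply_moves --steps '[{"hand": 0, "xyz": [0, 0, 0], "delta_rot": [0, 0, 0]}, {"hand": 0, "xyz": [0, 0, 0], "delta_rot": [0, 0, 0]}, {"hand": 0, "xyz": [0, 0, 0], "delta_rot": [0, 0, 0]}, {"hand": 0, "xyz": [0, 0, 0], "delta_rot": [0, 0, 0]}, {"hand": 0, "xyz": [0, 0, 0], "delta_rot": [0, 0, 0]}, {"hand": 0, "xyz": [0, 0, 0], "delta_rot": [0, 0, 0]}]'

```text
clock: 8.87
position: [554.8, -12.0, 119.8]
ee_rot: [0.163, 0.987, -0.0, -0.0]
contact_force: [0.8, -0.0, -2.4]
gripper_width: 13.0
```

```bash
python3 - <<'E'
from h import *
P=[]
for i in range(4):
    p=get_image('wrist'); s=telemetry.read_state(); print(s['clock'],s['position'].round(2),R.from_quat(s['ee_rot']).as_matrix()[:,2].round(4)); P.append(s['position'])
save(s['position'],R.from_quat(s['ee_rot'])); plan([554.5,-13,67.5],down(161.22))
import pickle; pickle.dump(p,open('w8.pkl','wb'))
E
```

```text
8.9167 [554.81 -12.01 119.86] [-2.e-04 -1.e-04 -1.e+00]
8.9667 [554.83 -12.   119.87] [-2.e-04 -1.e-04 -1.e+00]
9.0167 [554.82 -12.   119.88] [-1.e-04 -1.e-04 -1.e+00]
9.0667 [554.82 -11.98 119.88] [-1.e-04 -0.e+00 -1.e+00]
xyz [-0.0, -0.11, 5.24] rot [-0.0, -0.0, -0.0] rows 1.2568715714582148 0.0
```

Request:
apply_moves --steps '[{"hand": 0, "xyz": [0, -0.1, 1.5], "delta_rot": [0, 0, 0]}, {"hand": 0, "xyz": [0, -0.1, 3], "delta_rot": [0, 0, 0]}, {"hand": 0, "xyz": [0, -0.1, 3.5], "delta_rot": [0, 0, 0]}, {"hand": 0, "xyz": [0, -0.1, 3.9], "delta_rot": [0, 0, 0]}, {"hand": 0, "xyz": [0, -0.1, 4.2], "delta_rot": [0, 0, 0]}, {"hand": 0, "xyz": [0, -0.1, 4.5], "delta_rot": [0, 0, 0]}, {"hand": 0, "xyz": [0, -0.1, 4.8], "delta_rot": [0, 0, 0]}, {"hand": 0, "xyz": [0, -0.1, 5.1], "delta_rot": [0, 0, 0]}, {"hand": 0, "xyz": [0, -0.1, 5.2], "delta_rot": [0, 0, 0]}, {"hand": 0, "xyz": [0, -0.1, 5.2], "delta_rot": [0, 0, 0]}, {"hand": 0, "xyz": [0, -0.1, 5.2], "delta_rot": [0, 0, 0]}]'

```text
clock: 9.98
position: [555.0, -12.8, 68.7]
ee_rot: [0.163, 0.987, 0.0, 0.001]
contact_force: [-1.3, 1.5, 2.4]
gripper_width: 13.1
```

```bash
python3 - <<'E'
from h import *
p=shot('wrist','w9');st();p=get_image('wrist');st()
E
```

```text
t 10.03 pos [554.9 -12.8  68.7] cmd [554.5 -13.   67.5] roterr [-0.0005 -0.0012 -0.0004] F [-1.3  1.4  3.1] w 12.9 j [ 0.27  0.47 -0.39  0.   -0.71 -0.6 ]
t 10.08 pos [555.  -12.8  68.7] cmd [554.5 -13.   67.5] roterr [-0.0005 -0.0013 -0.0004] F [-0.8  1.   4.1] w 12.8 j [ 0.27  0.47 -0.39  0.   -0.71 -0.6 ]
```

View pics/w9.png

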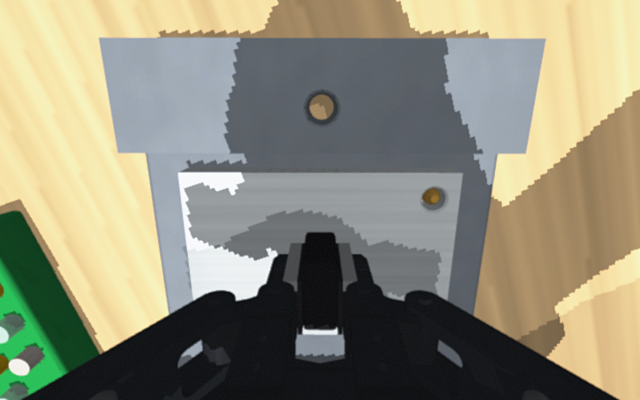

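```bash
cat >> h.py <<'E'
S=np.array([554.84,-11.95]); YAW=-.3277
def W(x,y,z):
    c,s=np.cos(YAW),np.sin(YAW); return np.array([S[0]+c*x-s*y,S[1]+s*x+c*y,z])
E
python3 - <<'E'
from h import *
d=down(161.22)
plan(W(0,0,265),d,commit=False); plan(W(0,185,265),d,commit=False); plan(W(0,185,192),d,commit=False)
E
```

```text
xyz [0.0, 0.11, -19.75] rot [-0.0, -0.0, -0.0] rows 4.736284490824538 0.0
xyz [0.01, 18.61, -19.75] rot [-0.0, -0.0, -0.0] rows 6.5075763489204475 0.0
xyz [0.01, 18.61, -12.45] rot [-0.0, -0.0, -0.0] rows 5.369425583670415 0.0
```

Request:
apply_moves --steps '[{"hand": 0.4, "xyz": [0, 0, 0], "delta_rot": [0, 0, 0]}, {"hand": 0.4, "xyz": [0, 0, 0], "delta_rot": [0, 0, 0]}, {"hand": 0.4, "xyz": [0, 0, 0], "delta_rot": [0, 0, 0]}, {"hand": 0.4, "xyz": [0, 0, 0], "delta_rot": [0, 0, 0]}, {"hand": 0.4, "xyz": [0, 0, -1], "delta_rot": [0, 0, 0]}, {"hand": 0.4, "xyz": [0, 0, -4], "delta_rot": [0, 0, 0]}, {"hand": 0.4, "xyz": [0, 0, -8], "delta_rot": [0, 0, 0]}, {"hand": 0, "xyz": [0, 0, -12], "delta_rot": [0, 0, 0]}, {"hand": 0, "xyz": [0, 0, -16], "delta_rot": [0, 0, 0]}, {"hand": 0, "xyz": [0, 0, -19.7], "delta_rot": [0, 0, 0]}, {"hand": 0, "xyz": [0, 0, -19.7], "delta_rot": [0, 0, 0]}]'

```text
clock: 11.0
position: [558.4, -12.9, 275.1]
ee_rot: [0.163, 0.987, 0.002, 0.009]
contact_force: [1.9, 0.5, 1.6]
gripper_width: -0.1
```

```bash
python3 - <<'E'
from h import *
p=shot('wrist','w10');st()
q=shot('scene','s10');a=pp(q,'plate_grip'); pp(q,'seat'); pp(q,'lid_hole')
plan([0,0,0],commit=False)
E
```

```text
t 11.05 pos [556.6 -12.7 270.9] cmd [554.5 -13.   67.5] roterr [-0.0056 -0.0104 -0.0005] F [-0.5 -0.2 -0.6] w -0.1 j [ 0.27  0.25 -0.14  0.   -1.17 -0.6 ]
plate_grip [([556.8, -14.3, 67.8], 0.78)]
seat [([553.6, -10.4, 31.8], 0.93)]
lid_hole [([603.0, 121.9, 197.3], 0.96)]
xyz [52.91, -16.63, 6.76] rot [0.0, 0.0, 0.0] rows 13.398651748397832 0.0
```

View pics/w10.png

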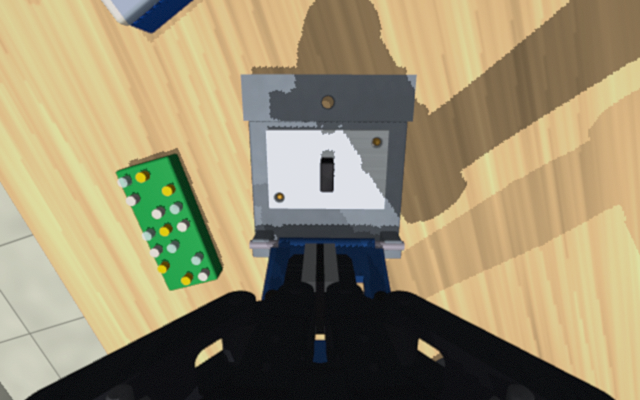

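View pics/s10.png

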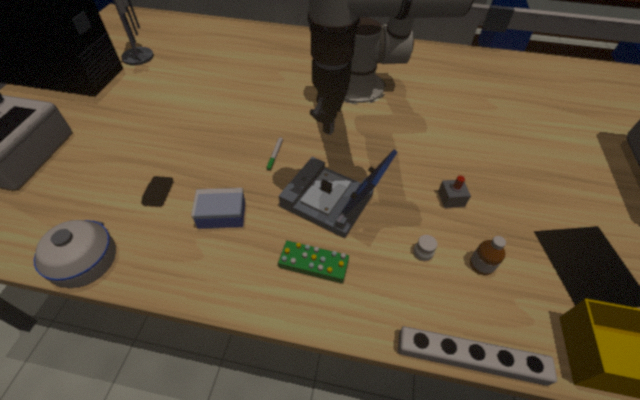

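Request:
apply_moves --steps '[{"hand": 0, "xyz": [0, 4, 0], "delta_rot": [0, 0, 0]}, {"hand": 0, "xyz": [0, 8, 0], "delta_rot": [0, 0, 0]}, {"hand": 0, "xyz": [0, 12, 0], "delta_rot": [0, 0, 0]}, {"hand": 0, "xyz": [0, 16, 0], "delta_rot": [0, 0, 0]}, {"hand": 0, "xyz": [0, 18.6, 0], "delta_rot": [0, 0, 0]}, {"hand": 0, "xyz": [0, 18.6, 1], "delta_rot": [0, 0, 0]}, {"hand": 0, "xyz": [0, 18.6, 4], "delta_rot": [0, 0, 0]}, {"hand": 0, "xyz": [0, 18.6, 7.2], "delta_rot": [0, 0, 0]}, {"hand": 0, "xyz": [0, 18.6, 7.2], "delta_rot": [0, 0, 0]}, {"hand": 0, "xyz": [0, 18.6, 7.2], "delta_rot": [0, 0, 0]}, {"hand": 0, "xyz": [0, 18.6, 7.2], "delta_rot": [0, 0, 0]}]'

```text
clock: 12.17
position: [615.2, 162.8, 193.8]
ee_rot: [0.163, 0.987, -0.0, 0.001]
contact_force: [-0.4, 0.6, 1.0]
gripper_width: -0.1
```

```bash
python3 - <<'E'
from h import *
p=shot('wrist','w11');s=st(); print(W(0,185,192))
save(W(0,185,192.5),down(161.22))
for y,z in [(150,170),(120,172),(90,172),(70,172),(50,170),(33,163),(15,155),(-2,143),(-18,130),(-30,114),(-40,98),(-47,82),(-50,72)]: 
  print(y,z,end=' '); plan(W(0,y,z+22),commit=False)
E
```

```text
t 12.22 pos [615.5 163.  194.8] cmd [554.5 -13.   67.5] roterr [-0.0014 -0.0027 -0.0001] F [ 0.2 -0.1  0.9] w 0.2 j [ 0.51  0.45 -0.05  0.   -1.07 -0.84]
[614.38526103 163.20525082 192.        ]
150 170 xyz [-0.0, -3.5, 0.05] rot [0.0, 0.0, 0.0] rows 0.8394141785701266 0.0
120 172 xyz [-0.0, -6.5, -0.15] rot [0.0, 0.0, 0.0] rows 1.5591679949314747 0.0
90 172 xyz [-0.0, -9.5, -0.15] rot [0.0, 0.0, 0.0] rows 2.2784614236756306 0.0
70 172 xyz [-0.0, -11.5, -0.15] rot [0.0, 0.0, 0.0] rows 2.758028349943562 0.0
50 170 xyz [-0.0, -13.5, 0.05] rot [0.0, 0.0, 0.0] rows 3.2374322763249546 0.0
33 163 xyz [-0.0, -15.2, 0.75] rot [0.0, 0.0, 0.0] rows 3.649518475044349 0.0
15 155 xyz [-0.0, -17.0, 1.55] rot [0.0, 0.0, 0.0] rows 4.093648804922618 0.0
-2 143 xyz [-0.0, -18.7, 2.75] rot [0.0, 0.0, 0.0] rows 4.532643718269434 0.0
-18 130 xyz [-0.0, -20.3, 4.05] rot [0.0, 0.0, 0.0] rows 4.964043258125982 0.0
-30 114 xyz [-0.0, -21.5, 5.65] rot [0.0, 0.0, 0.0] rows 5.3309330942798745 0.0
-40 98 xyz [-0.0, -22.5, 7.25] rot [0.0, 0.0, 0.0] rows 5.6688765707446525 0.0
-47 82 xyz [-0.0, -23.2, 8.85] rot [0.0, 0.0, 0.0] rows 5.954598703037845 0.0
-50 72 xyz [-0.0, -23.5, 9.85] rot [0.0, 0.0, 0.0] rows 6.110509862051573 0.0
```

View pics/w11.png

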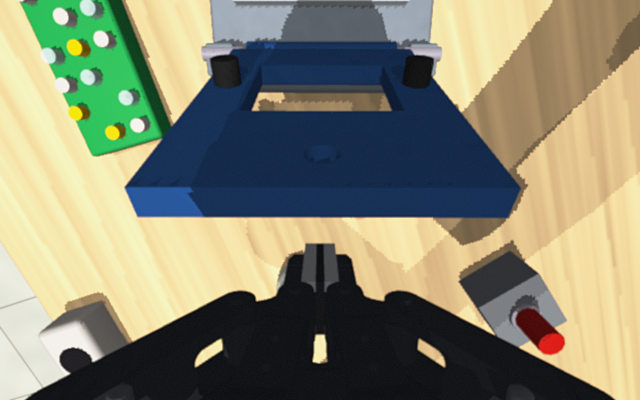

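Request:
apply_moves --steps '[{"hand": 0, "xyz": [0, -2, 0], "delta_rot": [0, 0, 0]}, {"hand": 0, "xyz": [0, -3.5, 0], "delta_rot": [0, 0, 0]}, {"hand": 0, "xyz": [0, -5, 0], "delta_rot": [0, 0, 0]}, {"hand": 0, "xyz": [0, -6.5, -0.2], "delta_rot": [0, 0, 0]}, {"hand": 0, "xyz": [0, -8, -0.2], "delta_rot": [0, 0, 0]}, {"hand": 0, "xyz": [0, -9.5, -0.2], "delta_rot": [0, 0, 0]}, {"hand": 0, "xyz": [0, -11, -0.2], "delta_rot": [0, 0, 0]}, {"hand": 0, "xyz": [0, -12.5, -0.1], "delta_rot": [0, 0, 0]}, {"hand": 0, "xyz": [0, -13.5, 0], "delta_rot": [0, 0, 0]}, {"hand": 0, "xyz": [0, -15.2, 0.8], "delta_rot": [0, 0, 0]}]'

```text
clock: 13.05
position: [566.1, 18.7, 186.4]
ee_rot: [0.163, 0.987, 0.001, 0.002]
contact_force: [-0.3, 0.4, 0.1]
gripper_width: -0.1
```

```bash
python3 - <<'E'
from h import *
p=shot('wrist','w12');s=st()
E
```

```text
t 13.1 pos [563.   16.1 183.5] cmd [614.4 163.2 192.5] roterr [0.0017 0.0035 0.0028] F [-2.1 -0.8 -1.7] w 0.3 j [ 0.32  0.34 -0.24 -0.   -0.99 -0.65]
```

View pics/w12.png

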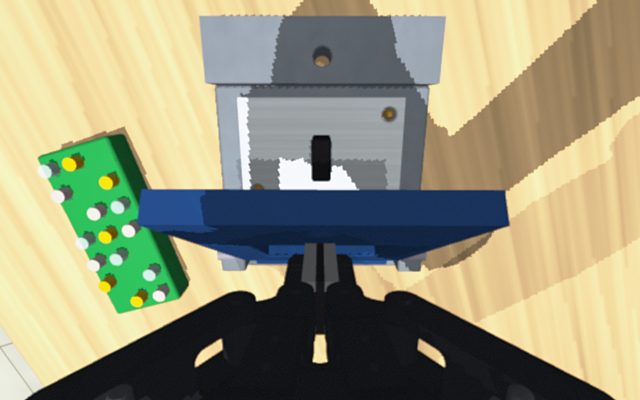

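Request:
apply_moves --steps '[{"hand": 0, "xyz": [0, -1.8, 0.8], "delta_rot": [0, 0, 0]}, {"hand": 0, "xyz": [0, -3.5, 2], "delta_rot": [0, 0, 0]}, {"hand": 0, "xyz": [0, -5.1, 3.2], "delta_rot": [0, 0, 0]}, {"hand": 0, "xyz": [0, -6.3, 4.8], "delta_rot": [0, 0, 0]}, {"hand": 0, "xyz": [0, -7.3, 6.4], "delta_rot": [0, 0, 0]}, {"hand": 0, "xyz": [0, -8, 8], "delta_rot": [0, 0, 0]}, {"hand": 0, "xyz": [0, -8.3, 9], "delta_rot": [0, 0, 0]}, {"hand": 0, "xyz": [0, -8.3, 9.4], "delta_rot": [0, 0, 0]}, {"hand": 0, "xyz": [0, -8.3, 9.4], "delta_rot": [0, 0, 0]}, {"hand": 0, "xyz": [0, -8.3, 9.4], "delta_rot": [0, 0, 0]}]'

```text
clock: 13.93
position: [539.3, -59.1, 91.3]
ee_rot: [0.163, 0.987, 0.0, 0.0]
contact_force: [0.7, -1.5, 0.2]
gripper_width: -0.1
```

```bash
python3 - <<'E'
from h import *
p=shot('wrist','w13');s=st();p=shot('scene','s13');s=st()
E
```

```text
t 13.98 pos [539.6 -58.9  91.6] cmd [614.4 163.2 192.5] roterr [-0.0008 -0.0015 -0.0004] F [ 0.4 -0.1  0.6] w 0.1 j [ 0.19  0.42 -0.4   0.   -0.75 -0.52]
t 14.03 pos [539.6 -58.8  91.7] cmd [614.4 163.2 192.5] roterr [-0.001  -0.0018 -0.0004] F [-0.3  0.6  0.5] w -0.1 j [ 0.19  0.42 -0.4   0.   -0.75 -0.52]
```

View pics/w13.png

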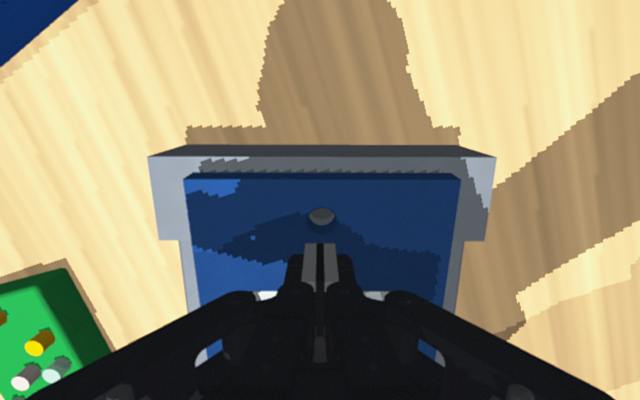

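View pics/s13.png

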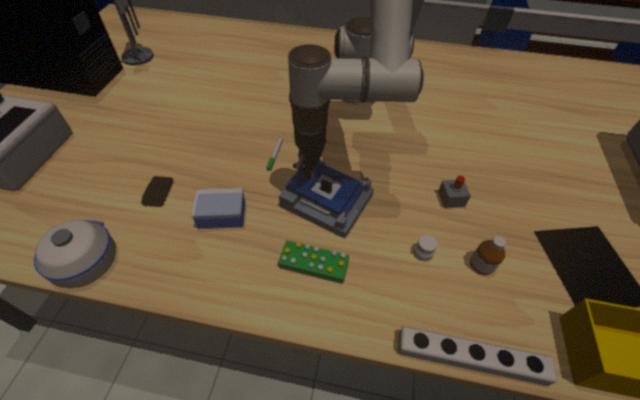

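```bash
python3 - <<'E'
from h import *
save(W(0,-50,90.5),down(161.22)); print(load()[0])
plan([515,160,190],commit=False); plan([493,385,160])
E
```

```text
[538.74668621 -59.28925698  90.5       ]
xyz [9.31, 20.0, -9.95] rot [0.0, 0.0, 0.0] rows 5.8035485629545045 0.0
xyz [18.63, 40.59, -6.95] rot [0.0, 0.0, 0.0] rows 10.839030099242521 0.0
```

Request:
apply_moves --steps '[{"hand": 0, "xyz": [0, 0, -3], "delta_rot": [0, 0, 0]}, {"hand": 0, "xyz": [1, 1, -6.5], "delta_rot": [0, 0, 0]}, {"hand": 0, "xyz": [2.5, 4, -8.5], "delta_rot": [0, 0, 0]}, {"hand": 0, "xyz": [4.3, 7.5, -9], "delta_rot": [0, 0, 0]}, {"hand": 0, "xyz": [6, 11.2, -9], "delta_rot": [0, 0, 0]}, {"hand": 0, "xyz": [7.7, 15, -9], "delta_rot": [0, 0, 0]}, {"hand": 0, "xyz": [9.3, 18.7, -9], "delta_rot": [0, 0, 0]}, {"hand": 0.6, "xyz": [11, 22.5, -8.5], "delta_rot": [0, 0, 0]}, {"hand": 0.6, "xyz": [12.7, 26.2, -8], "delta_rot": [0, 0, 0]}, {"hand": 0.6, "xyz": [14.5, 30, -7.5], "delta_rot": [0, 0, 0]}, {"hand": 0.6, "xyz": [16, 33.5, -7], "delta_rot": [0, 0, 0]}, {"hand": 0.6, "xyz": [17.5, 37, -7], "delta_rot": [0, 0, 0]}]'

```text
clock: 15.03
position: [491.1, 349.8, 160.8]
ee_rot: [0.163, 0.987, 0.0, -0.0]
contact_force: [0.5, -0.1, 0.1]
gripper_width: 50.9
```

Request:
apply_moves --steps '[{"hand": 0.6, "xyz": [1.1, 3.6, 0], "delta_rot": [0, 0, 0]}, {"hand": 0.6, "xyz": [1.1, 3.6, 0], "delta_rot": [0, 0, 0]}, {"hand": 0.6, "xyz": [1.1, 3.6, 0], "delta_rot": [0, 0, 0]}, {"hand": 0.6, "xyz": [1.1, 3.6, 0], "delta_rot": [0, 0, 0]}, {"hand": 0.6, "xyz": [1.1, 3.6, 0], "delta_rot": [0, 0, 0]}, {"hand": 0.6, "xyz": [1.1, 3.6, 0], "delta_rot": [0, 0, 0]}, {"hand": 0.6, "xyz": [1.1, 3.6, 0], "delta_rot": [0, 0, 0]}, {"hand": 0.6, "xyz": [1.1, 3.6, 0], "delta_rot": [0, 0, 0]}]'

```text
clock: 15.7
position: [493.7, 384.1, 161.3]
ee_rot: [0.164, 0.986, 0.0, 0.0]
contact_force: [-0.0, -0.2, 0.7]
gripper_width: 51.1
```

```bash
python3 - <<'E'
from h import *
import pickle
p=shot('wrist','w14');s=st(); pickle.dump(p,open('w14.pkl','wb'));pp(p,'pin_grip');pp(p,'stand')
q=shot('scene','s14'); pp(q,'lid_hole'); pp(q,'base_hole')
q=shot('top','t14'); pp(q,'lid_hole'); 
E
```

```text
t 15.75 pos [493.7 384.3 161.2] cmd [493. 385. 160.] roterr [-0.0003 -0.0001  0.0012] F [-0.2  0.3  0.1] w 51.4 j [ 0.92  0.46 -0.12 -0.   -0.99 -1.25]
pin_grip [([476.2, 333.8, 72.7], 0.85)]
stand [([475.8, 332.2, -1.5], 0.78), ([672.6, 400.1, -0.5], 0.69)]
lid_hole [([532.7, -80.7, 74.9], 0.87), ([475.9, 333.5, 5.1], 0.54)]
base_hole [([535.0, -74.8, 50.2], 0.93), ([414.2, -193.1, 1.6], 0.58), ([547.8, -9.6, 1.4], 0.16)]
lid_hole [([531.9, -83.0, 72.4], 0.61)]
```

View pics/w14.png

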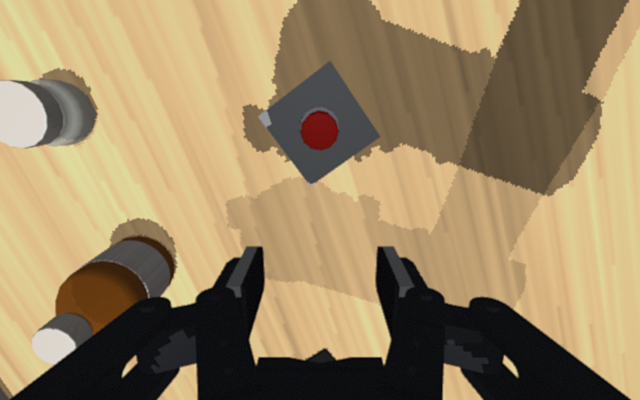

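View pics/s14.png

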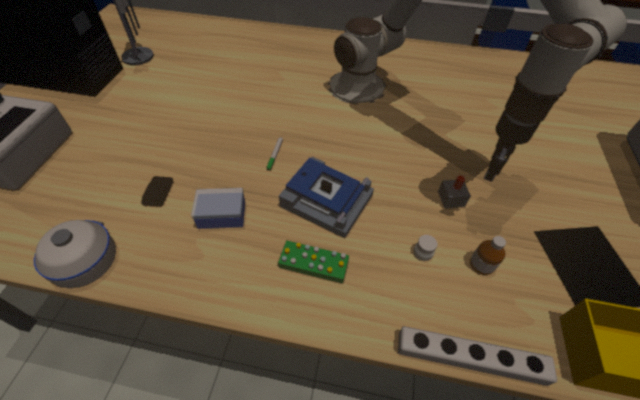

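```bash
python3 - <<'E'
from h import *
import pickle; p=pickle.load(open('w14.pkl','rb')); f=p['frame'].astype(int)
m=((f[...,2]>90)&(f[...,1]<50)&(f[...,0]<60)); m[180:]=0; m[:,:250]=0
ys,xs=np.nonzero(m); print(m.sum(),xs.min(),xs.max(),ys.min(),ys.max())
(c,rr)=cv2.minEnclosingCircle(np.c_[xs,ys].astype(np.float32)); print(c,rr)
print(ray(p,[c,[320,130]],88)); 
cv2.imwrite('pics/w14z.png',cv2.resize(p['frame'][90:170,270:370],None,fx=7,fy=7,interpolation=cv2.INTER_CUBIC))
plan([0,0,0],commit=False)
E
```

```text
1071 301 337 112 149
(319.38104248046875, 130.51608276367188) 18.66863250732422
[[476.13410428 330.16932905  88.        ]
 [475.70889466 330.01043394  88.        ]]
xyz [34.29, -52.32, 16.0] rot [0.0, 0.0, 0.0] rows 15.484229743823473 0.0
```

View pics/w14z.png

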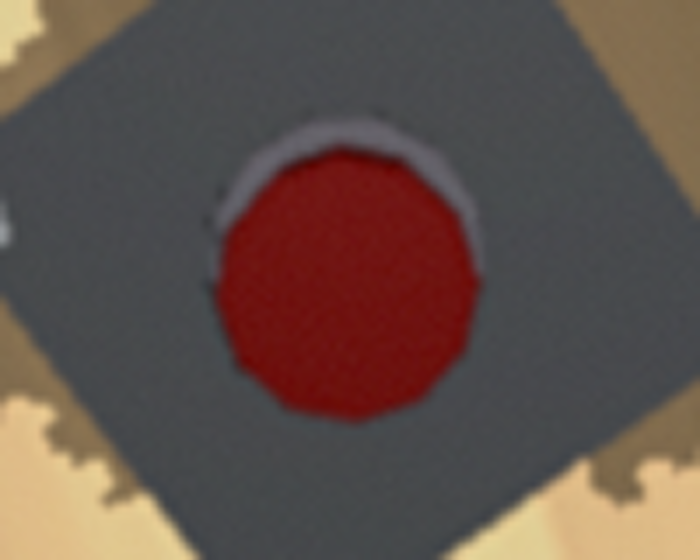

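```bash
python3 - <<'E'
from h import *
import pickle; p=pickle.load(open('w14.pkl','rb'))
c=ray(p,[[329.5,61],[379.5,137],[311,184.5],[265,107]],48); print(c.round(1),c.mean(0),(c[0]+c[2])/2,np.linalg.norm(c-np.roll(c,1,0),axis=1))
a=ray(p,[[319.6,130.6]],88); print(a)
# collar ellipse top z=53: left 217/7+270, right 480/7+270 ; top 115/7+90
e=ray(p,[[319.8,90+115/7]],53); print('collar far edge',e, np.array([-.322,-.947])*13.5)
E
```

```text
[[456.8 293.5  48. ]
 [439.5 350.7  48. ]
 [495.2 367.2  48. ]
 [506.8 306.7  48. ]] [474.55369268 329.52999622  48.        ] [475.96647141 330.34380353  48.        ] [51.7623355  59.76769419 58.08374944 61.58023019]
[[476.03158069 330.25370092  88.        ]]
collar far edge [[471.81539778 318.20264732  53.        ]] [ -4.347  -12.7845]
```

```bash
python3 - <<'E'
from h import *
get_image('wrist'); s=st(); get_image('wrist'); s=st()
save(s['position'],down(161.22)); plan([476.1,330.5,130],commit=False); plan([476.1,330.5,77])
E
```

```text
t 16.15 pos [493.5 385.  160.9] cmd [493. 385. 160.] roterr [ 0.     -0.      0.0002] F [-0.3  0.8  0.6] w 51.2 j [ 0.92  0.46 -0.12  0.   -0.99 -1.25]
t 16.2 pos [493.4 385.  160.9] cmd [493. 385. 160.] roterr [0.0001 0.     0.0001] F [-0.1  0.3  0.5] w 51.0 j [ 0.92  0.46 -0.12  0.   -0.99 -1.25]
xyz [-0.11, -5.71, 3.09] rot [0.0, 0.0, 0.0] rows 1.5571713059831698 0.0
xyz [-0.11, -5.71, 8.39] rot [0.0, 0.0, 0.0] rows 2.433885004437699 0.0
```

Request:
apply_moves --steps '[{"hand": 0.6, "xyz": [-0.1, -3, 1], "delta_rot": [0, 0, 0]}, {"hand": 0.6, "xyz": [-0.1, -5.7, 2], "delta_rot": [0, 0, 0]}, {"hand": 0.6, "xyz": [-0.1, -5.7, 3], "delta_rot": [0, 0, 0]}, {"hand": 0.6, "xyz": [-0.1, -5.7, 3.5], "delta_rot": [0, 0, 0]}, {"hand": 0.6, "xyz": [-0.1, -5.7, 5], "delta_rot": [0, 0, 0]}, {"hand": 0.6, "xyz": [-0.1, -5.7, 7], "delta_rot": [0, 0, 0]}, {"hand": 0.6, "xyz": [-0.1, -5.7, 8.4], "delta_rot": [0, 0, 0]}, {"hand": 0.6, "xyz": [-0.1, -5.7, 8.4], "delta_rot": [0, 0, 0]}, {"hand": 0.6, "xyz": [-0.1, -5.7, 8.4], "delta_rot": [0, 0, 0]}, {"hand": 0.6, "xyz": [-0.1, -5.7, 8.4], "delta_rot": [0, 0, 0]}, {"hand": 0.6, "xyz": [-0.1, -5.7, 8.4], "delta_rot": [0, 0, 0]}]'

```text
clock: 17.12
position: [476.8, 331.7, 78.2]
ee_rot: [0.163, 0.987, 0.001, 0.001]
contact_force: [0.2, 0.1, 0.9]
gripper_width: 51.5
```

```bash
python3 - <<'E'
from h import *
import pickle
p=shot('wrist','w15');s=st(); pickle.dump(p,open('w15.pkl','wb'))
E
```

```text
t 17.17 pos [476.7 331.5  78.2] cmd [476.1 330.5  77. ] roterr [-0.0023 -0.0011 -0.0001] F [ 0.2  0.9 -0.3] w 51.5 j [ 0.89  0.49 -0.32  0.   -0.76 -1.21]
```

View pics/w15.png

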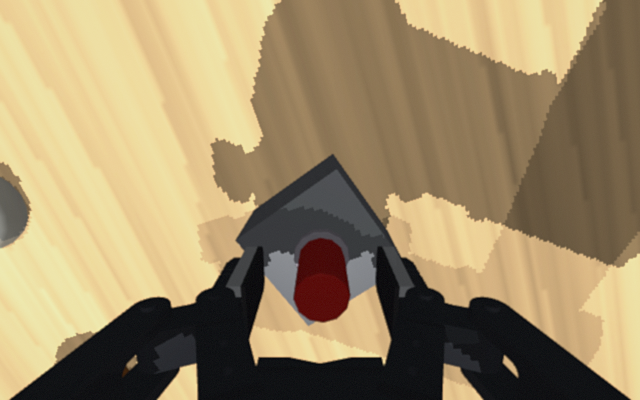

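```bash
python3 - <<'E'
from h import *
import pickle; p=pickle.load(open('w15.pkl','rb'));
cv2.imwrite('pics/w15z.png',cv2.resize(p['frame'][220:335,270:370],None,fx=5,fy=5,interpolation=cv2.INTER_CUBIC))
a=ray(p,[[322,293]],88); print(a)
s=st()
r=R.from_quat(s['ee_rot']); print(r.inv().apply(a-s['position']))
E
```

```text
[[475.28199135 328.25565573  88.        ]]
t 17.17 pos [476.7 331.5  78.2] cmd [476.1 330.5  77. ] roterr [-0.0023 -0.0011 -0.0001] F [ 0.2  0.9 -0.3] w 51.5 j [ 0.89  0.49 -0.32  0.   -0.76 -1.21]
[[ 0.26885071 -3.4887014  -9.83020906]]
```

View pics/w15z.png

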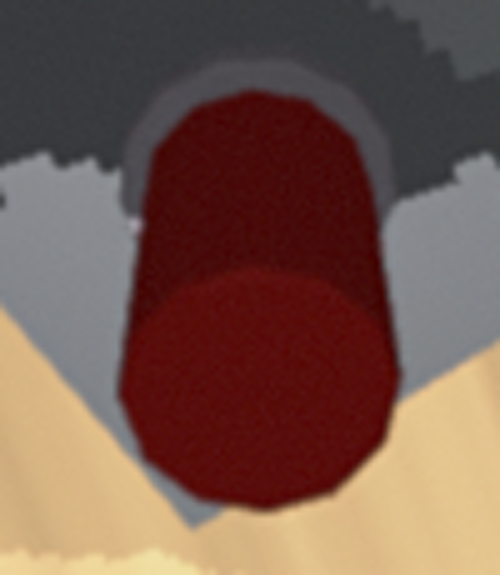

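Request:
apply_moves --steps '[{"hand": 0, "xyz": [0, 0, 0], "delta_rot": [0, 0, 0]}, {"hand": 0, "xyz": [0, 0, 0], "delta_rot": [0, 0, 0]}, {"hand": 0, "xyz": [0, 0, 0], "delta_rot": [0, 0, 0]}, {"hand": 0, "xyz": [0, 0, 0], "delta_rot": [0, 0, 0]}, {"hand": 0, "xyz": [0, 0, 0], "delta_rot": [0, 0, 0]}, {"hand": 0, "xyz": [0, 0, 0], "delta_rot": [0, 0, 0]}, {"hand": 0, "xyz": [0, 0, 0], "delta_rot": [0, 0, 0]}]'

```text
clock: 17.75
position: [476.3, 330.9, 77.7]
ee_rot: [0.163, 0.987, 0.0, 0.0]
contact_force: [-1.7, 0.2, 5.2]
gripper_width: 20.5
```

```bash
python3 - <<'E'
from h import *
import pickle
p=shot('wrist','w16');s=st(); pickle.dump(p,open('w16.pkl','wb'))
E
```

```text
t 17.8 pos [476.3 331.   77.7] cmd [476.1 330.5  77. ] roterr [-0.001  -0.0007 -0.0001] F [-1.5  0.2  6. ] w 20.4 j [ 0.89  0.49 -0.32  0.   -0.76 -1.21]
```

View pics/w16.png

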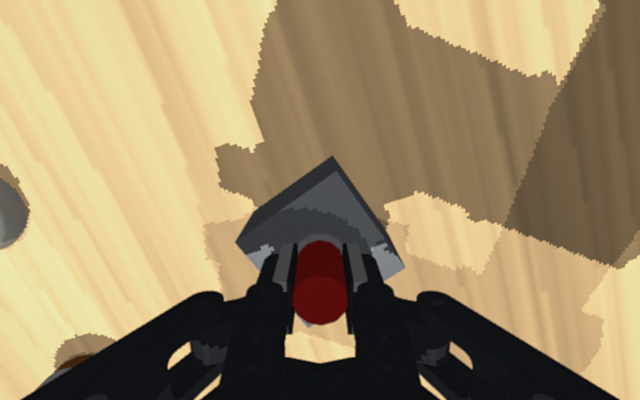

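```bash
python3 - <<'E'
from h import *
import pickle; p=pickle.load(open('w16.pkl','rb'));
cv2.imwrite('pics/w16z.png',cv2.resize(p['frame'][220:335,270:370],None,fx=5,fy=5,interpolation=cv2.INTER_CUBIC))
p5=pickle.load(open('w15.pkl','rb'))
print(ray(p5,[[322,297.5]],88), p5['origin'])
E
```

```text
[[475.89525643 330.07636711  88.        ]] [453.79397538 262.76025347 198.82966949]
```

View pics/w16z.png

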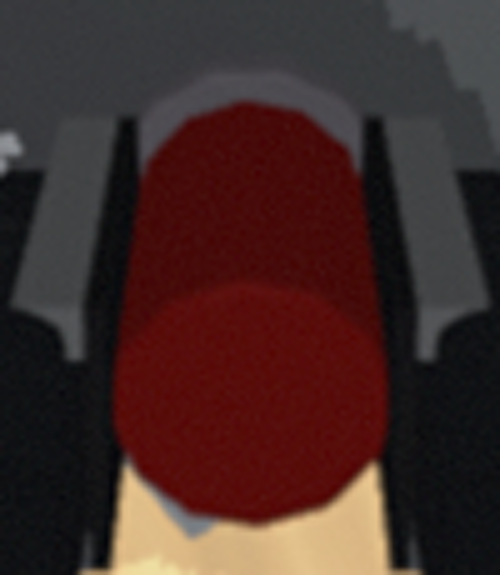

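```bash
python3 - <<'E'
from h import *
import pickle; p=pickle.load(open('w16.pkl','rb'));
get_image('wrist'); s=st(); T=s['position']; r=down(161.22)
a=ray(p,[[320.1,300.6]],88); print(a, r.inv().apply(a-T))
# tool-camera transform
rc=r.inv()*R.from_quat(p['orientation']); print(r.inv().apply(p['origin']-T), rc.as_euler('xyz'))
save(T,r); plan([T[0],T[1],200],commit=False); 
print(W(0,-70,0)); plan(W(0,20,190),commit=False); 
E
```

```text
t 17.85 pos [476.4 330.9  77.7] cmd [476.1 330.5  77. ] roterr [-0.0009 -0.0007 -0.0001] F [-1.6 -0.4  5.3] w 20.3 j [ 0.89  0.49 -0.32  0.   -0.76 -1.21]
[[476.4923062  330.15124089  88.        ]] [[ -0.38547686  -0.6932002  -10.30940049]]
[  -0.46249078  -72.42958758 -120.77900643] [-0.28588971 -0.00129288 -0.0006978 ]
xyz [0.0, 0.0, -12.23] rot [0.0, 0.0, 0.0] rows 2.932853717026379 0.0
[532.30936069 -78.22495977   0.        ]
xyz [-18.47, -27.94, -11.23] rot [0.0, 0.0, 0.0] rows 8.471364817786114 0.0
```

Request:
apply_moves --steps '[{"hand": 0, "xyz": [0, 0, -2], "delta_rot": [0, 0, 0]}, {"hand": 0, "xyz": [0, 0, -5.5], "delta_rot": [0, 0, 0]}, {"hand": 0, "xyz": [0, 0, -9], "delta_rot": [0, 0, 0]}, {"hand": 0, "xyz": [-2, -3, -11], "delta_rot": [0, 0, 0]}, {"hand": 0, "xyz": [-4, -6, -11.2], "delta_rot": [0, 0, 0]}, {"hand": 0, "xyz": [-6, -9, -11.2], "delta_rot": [0, 0, 0]}, {"hand": 0, "xyz": [-8, -12, -11.2], "delta_rot": [0, 0, 0]}, {"hand": 0, "xyz": [-10, -15, -11.2], "delta_rot": [0, 0, 0]}, {"hand": 0, "xyz": [-12, -18, -11.2], "delta_rot": [0, 0, 0]}, {"hand": 0, "xyz": [-14, -21, -11.2], "delta_rot": [0, 0, 0]}, {"hand": 0, "xyz": [-16, -24, -11.2], "delta_rot": [0, 0, 0]}, {"hand": 0, "xyz": [-17.5, -26.5, -11.2], "delta_rot": [0, 0, 0]}]'

```text
clock: 18.85
position: [556.2, 21.1, 188.2]
ee_rot: [0.164, 0.986, -0.0, -0.001]
contact_force: [0.4, 0.6, -0.5]
gripper_width: 20.6
```

Request:
apply_moves --steps '[{"hand": 0, "xyz": [-1, -1.4, 0], "delta_rot": [0, 0, 0]}, {"hand": 0, "xyz": [-1, -1.4, 0], "delta_rot": [0, 0, 0]}, {"hand": 0, "xyz": [-1, -1.4, 0], "delta_rot": [0, 0, 0]}, {"hand": 0, "xyz": [-1, -1.4, 0], "delta_rot": [0, 0, 0]}, {"hand": 0, "xyz": [-1, -1.4, 0], "delta_rot": [0, 0, 0]}, {"hand": 0, "xyz": [-1, -1.4, 0], "delta_rot": [0, 0, 0]}, {"hand": 0, "xyz": [-1, -1.4, 0], "delta_rot": [0, 0, 0]}, {"hand": 0, "xyz": [-1, -1.4, 0], "delta_rot": [0, 0, 0]}, {"hand": 0, "xyz": [-1, -1.4, 0], "delta_rot": [0, 0, 0]}, {"hand": 0, "xyz": [-1, -1.4, 0], "delta_rot": [0, 0, 0]}]'

```text
clock: 19.68
position: [561.2, 7.2, 189.0]
ee_rot: [0.163, 0.987, 0.0, 0.0]
contact_force: [0.0, -0.1, -0.6]
gripper_width: 20.4
```

```bash
python3 - <<'E'
from h import *
import pickle
p=shot('wrist','w17');s=st(); get_image('wrist'); st(); pickle.dump(p,open('w17.pkl','wb'))
f=p['frame']; cv2.imwrite('pics/w17z.png',cv2.resize(f[20:160,220:420],None,fx=4,fy=4,interpolation=cv2.INTER_CUBIC))
E
```

```text
t 19.73 pos [561.3   7.2 189. ] cmd [476.4 330.9  77.7] roterr [-0.0001 -0.0001 -0.0001] F [ 0.7 -0.6 -0.7] w 20.3 j [ 0.3   0.33 -0.24 -0.   -0.99 -0.63]
t 19.78 pos [561.3   7.1 189. ] cmd [476.4 330.9  77.7] roterr [-0.0001 -0.      0.0001] F [-0.2  0.2 -1.7] w 20.1 j [ 0.3   0.33 -0.24 -0.   -0.99 -0.63]
```

View pics/w17.png

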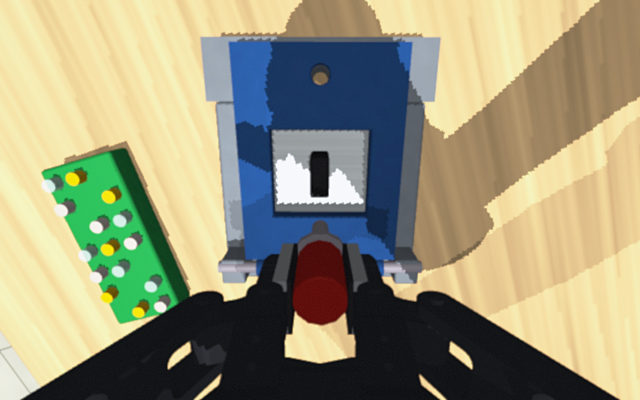

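View pics/w17z.png

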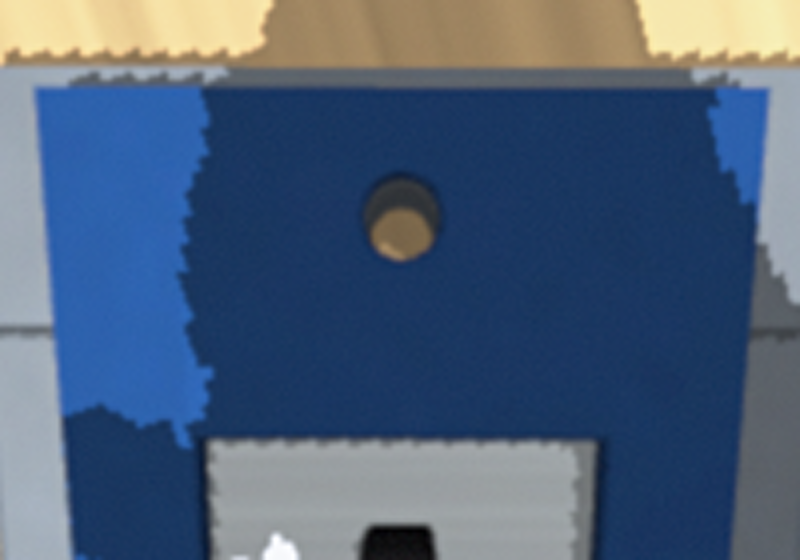

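```bash
cat > lid.py <<'E'
from h import *
from scipy.optimize import least_squares
import pickle; p=pickle.load(open('w17.pkl','rb'))
L=np.array([(0,150,320.5,74.5),(60,170,229,42),(-60,170,412,42),(36,113,270.5,129.3),(-36,113,370.5,129.3)])
def M(q):
    th,dx,dy=q; out=[]
    for x,r,_,_ in L:
        y=80-r*np.cos(th)+6*np.sin(th); z=56+r*np.sin(th)+6*np.cos(th)
        w=W(x,y,z); w[:2]+=[dx,dy]; out.append(w)
    return np.array(out)
f=lambda q:(proj(p,M(q))-L[:,2:]).ravel()
r=least_squares(f,[.05,0,0]); print(r.x,f(r.x).reshape(-1,2).round(1).tolist()); print(M(r.x)[0])
g=lambda q:f([q[0],0,0]); r=least_squares(g,[.05]); print(r.x,g(r.x).reshape(-1,2).round(1).tolist()); print(M([r.x[0],0,0])[0])
print(p['origin'],'base hole',W(0,-70,49.5))
E
python3 lid.py
```

```text
[ 0.03582729 -0.10122743 -0.42882848] [[0.0, -0.3], [0.5, -0.3], [-0.3, -0.1], [-0.6, 0.3], [0.5, 0.4]]
[532.30829068 -78.3591704   67.36909395]
[0.0364088] [[0.1, 0.4], [0.5, 0.5], [-0.3, 0.6], [-0.5, 1.0], [0.5, 1.1]]
[532.41165418 -77.92405854  67.45613747]
[538.48746574 -61.44943517 309.81819814] base hole [532.30936069 -78.22495977  49.5       ]
```

```bash
python3 - <<'E'
from h import *
import pickle; p=pickle.load(open('w17.pkl','rb'))
s=telemetry.read_state(); T=s['position']; r=R.from_quat(s['ee_rot'])
for v in [(0,-.7,74.7),(0,-5.7,29.7),(0,-.7,-10.3),(11,-.7,-10.3)]: print(v,proj(p,T+r.apply(v)).round(1))
f=p['frame']; cv2.imwrite('pics/w17y.png',cv2.resize(f[205:335,270:370],None,fx=4.5,fy=4.5,interpolation=cv2.INTER_CUBIC))
save(T,down(161.22)); plan([532.45,-77.5,155],commit=False); plan([532.45,-77.5,147])
E
```

```text
(0, -0.7, 74.7) [[320.5 222.4]]
(0, -5.7, 29.7) [[320.7 244.6]]
(0, -0.7, -10.3) [[321.  300.3]]
(11, -0.7, -10.3) [[350.3 300.3]]
xyz [0.01, -8.93, 3.4] rot [0.0, 0.0, 0.0] rows 2.2914544328968325 0.0
xyz [0.01, -8.93, 4.2] rot [0.0, 0.0, 0.0] rows 2.366518911170032 0.0
```

View pics/w17y.png

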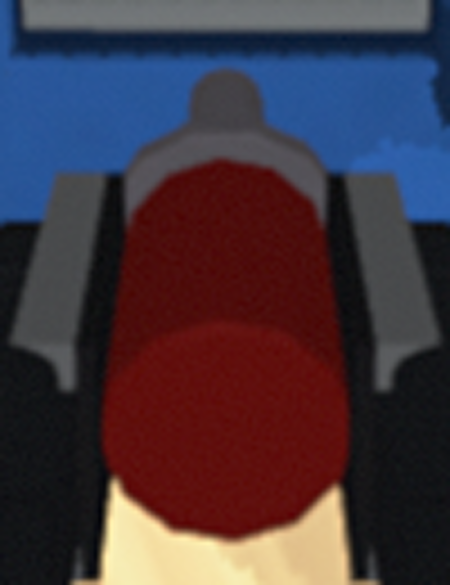

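Request:
apply_moves --steps '[{"hand": 0, "xyz": [0, -3, 0], "delta_rot": [0, 0, 0]}, {"hand": 0, "xyz": [0, -6, 0.5], "delta_rot": [0, 0, 0]}, {"hand": 0, "xyz": [0, -8.9, 1.5], "delta_rot": [0, 0, 0]}, {"hand": 0, "xyz": [0, -8.9, 2.5], "delta_rot": [0, 0, 0]}, {"hand": 0, "xyz": [0, -8.9, 3.4], "delta_rot": [0, 0, 0]}, {"hand": 0, "xyz": [0, -8.9, 3.8], "delta_rot": [0, 0, 0]}, {"hand": 0, "xyz": [0, -8.9, 3.8], "delta_rot": [0, 0, 0]}, {"hand": 0, "xyz": [0, -8.9, 3.8], "delta_rot": [0, 0, 0]}, {"hand": 0, "xyz": [0, -8.9, 3.8], "delta_rot": [0, 0, 0]}, {"hand": 0, "xyz": [0, -8.9, 3.8], "delta_rot": [0, 0, 0]}, {"hand": 0, "xyz": [0, -8.9, 3.8], "delta_rot": [0, 0, 0]}, {"hand": 0, "xyz": [0, -8.9, 3.8], "delta_rot": [0, 0, 0]}]'

```text
clock: 20.78
position: [532.9, -77.0, 151.3]
ee_rot: [0.163, 0.987, 0.0, 0.0]
contact_force: [-0.5, -0.4, -1.0]
gripper_width: 20.4
```

Request:
apply_moves --steps '[{"hand": 0, "xyz": [0, 0, 0], "delta_rot": [0, 0, 0]}, {"hand": 0, "xyz": [0, 0, 0], "delta_rot": [0, 0, 0]}, {"hand": 0, "xyz": [0, 0, 0], "delta_rot": [0, 0, 0]}, {"hand": 0, "xyz": [0, 0, 0], "delta_rot": [0, 0, 0]}, {"hand": 0, "xyz": [0, 0, 0], "delta_rot": [0, 0, 0]}]'

```text
clock: 21.2
position: [532.6, -77.4, 150.9]
ee_rot: [0.163, 0.987, 0.0, -0.0]
contact_force: [-0.3, 0.2, -0.7]
gripper_width: 20.2
```

```bash
python3 - <<'E'
from h import *
p=shot('wrist','w18');s=st(); get_image('wrist');s=st(); r=R.from_quat(s['ee_rot']); save(s['position'],r); plan([532.45,-77.5,88],down(161.22),commit=False)
T=s['position']
print('tip now',T+r.apply((0,-.7,74.7)))
E
```

```text
t 21.25 pos [532.6 -77.3 150.9] cmd [532.4 -77.5 147. ] roterr [0.     0.     0.0003] F [ 0.1  0.1 -0.8] w 20.7 j [ 0.16  0.34 -0.35  0.   -0.89 -0.49]
t 21.3 pos [532.6 -77.3 150.9] cmd [532.4 -77.5 147. ] roterr [ 0.     -0.      0.0003] F [ 0.3  0.2 -1.2] w 20.3 j [ 0.16  0.34 -0.35  0.   -0.89 -0.49]
xyz [0.01, -0.02, 6.29] rot [-0.0, 0.0, -0.0] rows 1.508402816667244 0.0
tip now [532.38880005 -78.011557    76.24552473]
```

View pics/w18.png

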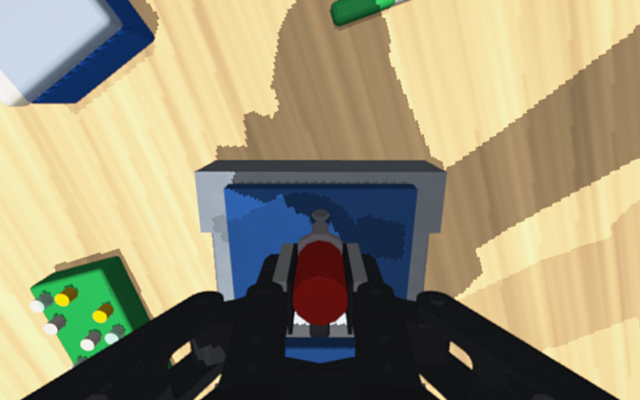

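Request:
apply_moves --steps '[{"hand": 0, "xyz": [0, 0, 0.5], "delta_rot": [0, 0, 0]}, {"hand": 0, "xyz": [0, 0, 1], "delta_rot": [0, 0, 0]}, {"hand": 0, "xyz": [0, 0, 1.5], "delta_rot": [0, 0, 0]}, {"hand": 0, "xyz": [0, 0, 2], "delta_rot": [0, 0, 0]}, {"hand": 0, "xyz": [0, 0, 2.5], "delta_rot": [0, 0, 0]}, {"hand": 0, "xyz": [0, 0, 2.5], "delta_rot": [0, 0, 0]}]'

```text
clock: 21.8
position: [531.8, -77.4, 124.5]
ee_rot: [0.163, 0.987, -0.0, -0.001]
contact_force: [-0.7, 0.0, -0.7]
gripper_width: 20.3
```

Request:
apply_moves --steps '[{"hand": 0, "xyz": [0, 0, 0.5], "delta_rot": [0, 0, 0]}, {"hand": 0, "xyz": [0, 0, 1], "delta_rot": [0, 0, 0]}, {"hand": 0, "xyz": [0, 0, 1.5], "delta_rot": [0, 0, 0]}, {"hand": 0, "xyz": [0, 0, 2], "delta_rot": [0, 0, 0]}, {"hand": 0, "xyz": [0, 0, 2.4], "delta_rot": [0, 0, 0]}, {"hand": 0, "xyz": [0, 0, 2.4], "delta_rot": [0, 0, 0]}, {"hand": 0, "xyz": [0, 0, 2.4], "delta_rot": [0, 0, 0]}]'

```text
clock: 22.38
position: [532.5, -77.3, 101.7]
ee_rot: [0.163, 0.987, -0.0, -0.0]
contact_force: [-0.5, 1.1, -0.5]
gripper_width: 20.7
```

```bash
python3 - <<'E'
from h import *
p=shot('wrist','w19');s=st(); get_image('wrist');s=st()
E
```

```text
t 22.43 pos [532.7 -77.3 102. ] cmd [532.6 -77.3 150.9] roterr [ 0.0001 -0.0001 -0.0003] F [-0.1  0.5 -0.6] w 20.6 j [ 0.16  0.4  -0.4   0.   -0.77 -0.49]
t 22.48 pos [532.8 -77.3 102.1] cmd [532.6 -77.3 150.9] roterr [-0.0001 -0.0004 -0.0002] F [-0.3  0.1 -0.3] w 20.2 j [ 0.16  0.4  -0.4   0.   -0.77 -0.49]
```

View pics/w19.png

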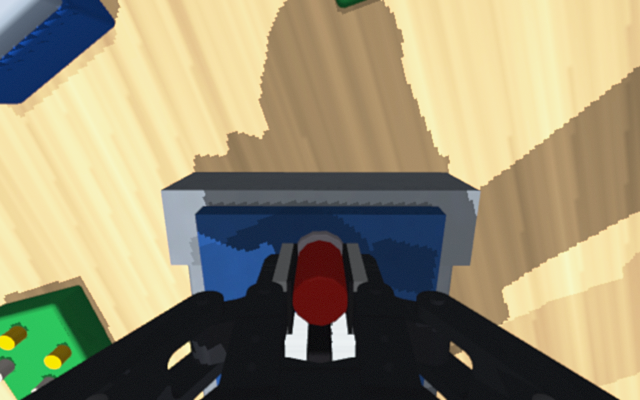

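Request:
apply_moves --steps '[{"hand": 0, "xyz": [0, 0, 0.4], "delta_rot": [0, 0, 0]}, {"hand": 0, "xyz": [0, 0, 0.7], "delta_rot": [0, 0, 0]}, {"hand": 0, "xyz": [0, 0, 0.9], "delta_rot": [0, 0, 0]}, {"hand": 0, "xyz": [0, 0, 1.1], "delta_rot": [0, 0, 0]}, {"hand": 0, "xyz": [0, 0, 1.3], "delta_rot": [0, 0, 0]}, {"hand": 0, "xyz": [0, 0, 1.3], "delta_rot": [0, 0, 0]}, {"hand": 0, "xyz": [0, 0, 1.3], "delta_rot": [0, 0, 0]}, {"hand": 0, "xyz": [0, 0, 1.3], "delta_rot": [0, 0, 0]}]'

```text
clock: 23.15
position: [533.1, -77.8, 91.6]
ee_rot: [0.163, 0.987, -0.0, 0.001]
contact_force: [-5.0, -1.7, 16.5]
gripper_width: 20.2
```

```bash
python3 - <<'E'
from h import *
p=shot('wrist','w20');s=st(); get_image('wrist');s=st()
E
```

```text
t 23.2 pos [533.1 -77.8  91.6] cmd [532.6 -77.3 150.9] roterr [ 0.0005 -0.0019 -0.0011] F [-5.6 -1.5 16.4] w 20.5 j [ 0.16  0.42 -0.41  0.   -0.74 -0.49]
t 23.25 pos [533.1 -77.8  91.6] cmd [532.6 -77.3 150.9] roterr [ 0.0005 -0.002  -0.0011] F [-4.4 -1.4 15.8] w 20.8 j [ 0.16  0.42 -0.41  0.   -0.74 -0.49]
```

Request:
apply_moves --steps '[{"hand": 0, "xyz": [0, 0, 0.1], "delta_rot": [0, 0, 0]}, {"hand": 0, "xyz": [0, 0, 0.1], "delta_rot": [0, 0, 0]}, {"hand": 0, "xyz": [0, 0, 0.1], "delta_rot": [0, 0, 0]}, {"hand": 0, "xyz": [0, 0, 0.1], "delta_rot": [0, 0, 0]}, {"hand": 0, "xyz": [0, 0, 0.1], "delta_rot": [0, 0, 0]}, {"hand": 0, "xyz": [0, 0, 0.1], "delta_rot": [0, 0, 0]}]'

```text
clock: 23.75
position: [533.1, -77.8, 91.5]
ee_rot: [0.163, 0.987, -0.0, 0.001]
contact_force: [-6.5, -1.0, 21.9]
gripper_width: 20.1
```

```bash
python3 - <<'E'
from h import *
p=shot('wrist','w21');s=st(); q=shot('scene','s21');s=st(); pp(q,'pin_grip'); pp(q,'plate_grip'); pp(q,'lid_hole')
f=p['frame']; cv2.imwrite('pics/w21z.png',cv2.resize(f[150:330,150:490],None,fx=2.3,fy=2.3,interpolation=cv2.INTER_CUBIC))
g=q['frame']; cv2.imwrite('pics/s21z.png',cv2.resize(g[120:240,250:400],None,fx=5,fy=5,interpolation=cv2.INTER_CUBIC))
# lid predicted at theta 0 and .04
for th in (0,.015,.036):
    X=[W(x,80-170*np.cos(th)+6*np.sin(th),56+170*np.sin(th)+6*np.cos(th)) for x in (60,-60)]; print(th,proj(p,X).round(1).tolist())
E
```

```text
t 23.8 pos [533.1 -77.8  91.5] cmd [532.6 -77.3 150.9] roterr [ 0.0006 -0.0022 -0.0014] F [-6.4 -0.3 21.6] w 20.4 j [ 0.16  0.42 -0.41  0.   -0.74 -0.49]
t 23.85 pos [533.1 -77.8  91.5] cmd [532.6 -77.3 150.9] roterr [ 0.0007 -0.0022 -0.0015] F [-6.4 -0.6 21. ] w 20.5 j [ 0.16  0.42 -0.41  0.   -0.74 -0.49]
pin_grip [([533.6, -75.8, 89.5], 0.48)]
plate_grip [([555.5, -13.2, 67.5], 0.92)]
lid_hole [([533.0, -77.2, 63.3], 0.84)]
0 [[195.6, 215.6], [449.6, 216.2]]
0.015 [[193.7, 217.6], [451.5, 218.2]]
0.036 [[190.9, 220.6], [454.4, 221.3]]
```

View pics/w21z.png

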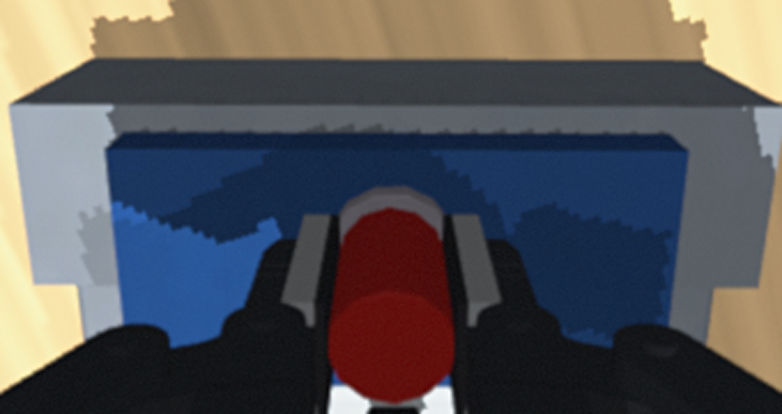

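View pics/s21z.png

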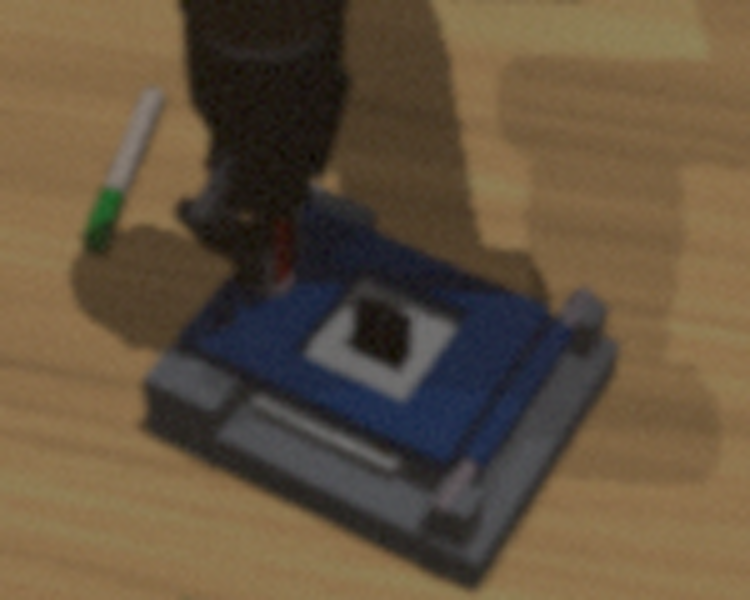

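```bash
python3 - <<'E'
from bench import workorder
from h import *
print(workorder.job_done()); st()
E
```

```text
the job is handed in; nothing more can be done
None
the job is handed in; nothing more can be done
```

I seated the pressure plate over both dowels, swung the lid down from behind, and pushed the lock pin through both holes to its collar. I handed the job in at about 24 s with the arm still gripping the pin and pressing. The hand-in reports no verdict.

Last checks before handing in:
- **Plate:** flush on the seat. The tool stopped at exactly the predicted seated height (68.7 mm). Both dowels showed in the plate's holes before the lid was shut.
- **Lid:** its edge corners in the wrist picture matched an angle of about 0 rad. When I pressed harder, the force rose by 5 N but the tool sank only 0.1 mm, so the lid is against its stop.
- **Pin:** the tool stood at 91.5 mm against the predicted 91.7 mm for fully home. That puts the tip about 32.5 mm below the base hole's mouth, and it is upright.
- **Holding force:** about 21 N downward.

Two things were not perfect:
- A steady sideways load of about 6 N remained on the pin.
- The networks' single-view positions differed from my own fits by 2 to 4 mm, within their stated accuracy, so I used the fits.

I saw nothing else on the bench move in the pictures, but I did not measure it.

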